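# Release the set moulds

### The job

The plaster has set: lift every weight pot off the moulds by its handle and stand it upright on the plywood board, fully on the board, and turn the slotted clamp screw of all three moulds anticlockwise to its stop with the flat-bladed key. Finally hang the key back by its collar on the two prongs of its hanger. Keep the fingers off the moulds and screws, and leave everything else on the bench where it is.

Things in the scene. Friction and masses are not known exactly. Their poses are not given: they have to be found in the camera images.
- mould_a: Fixed plaster mould block, 55 mm high in all, closed on top by a pale wooden pressure board 130 x 130 x 20 mm with a square 58 mm pocket at its centre that holds a clamp screw. Origin: centre of the underside, on the table; z up; x and y along the board's sides. The three moulds differ in height (55, 65, 75 mm).
- screw_a (a joint): Captive brass clamp screw of mould_a, turning about the vertical axis through the mould's centre; rad, 0 = clamped with the slot along the mould's x axis, growing anticlockwise seen from above, to a hard stop at 1.3 = fully released. Starts at 0 to 0.25. It stays where left; friction about 0.08 N m; it does not rise or sink.
- slot_a (a point): On the screw axis of mould_a, at the top of the screw head (2 mm below the top of the pressure board). Its x axis runs along the slot and turns with the screw. The head is about 46 mm across; the slot runs right across it, 13 mm wide, 12 mm deep, open at both ends.
- mould_b: Fixed plaster mould block, 65 mm high in all, closed on top by a pale wooden pressure board 130 x 130 x 20 mm with a square 58 mm pocket at its centre that holds a clamp screw. Origin: centre of the underside, on the table; z up; x and y along the board's sides. The three moulds differ in height (55, 65, 75 mm).
- screw_b (a joint): Captive brass clamp screw of mould_b, turning about the vertical axis through the mould's centre; rad, 0 = clamped with the slot along the mould's x axis, growing anticlockwise seen from above, to a hard stop at 1.3 = fully released. Starts at 0 to 0.25. It stays where left; friction about 0.08 N m; it does not rise or sink.
- slot_b (a point): On the screw axis of mould_b, at the top of the screw head (2 mm below the top of the pressure board). Its x axis runs along the slot and turns with the screw. The head is about 46 mm across; the slot runs right across it, 13 mm wide, 12 mm deep, open at both ends.
- mould_c: Fixed plaster mould block, 75 mm high in all, closed on top by a pale wooden pressure board 130 x 130 x 20 mm with a square 58 mm pocket at its centre that holds a clamp screw. Origin: centre of the underside, on the table; z up; x and y along the board's sides. The three moulds differ in height (55, 65, 75 mm).
- screw_c (a joint): Captive brass clamp screw of mould_c, turning about the vertical axis through the mould's centre; rad, 0 = clamped with the slot along the mould's x axis, growing anticlockwise seen from above, to a hard stop at 1.3 = fully released. Starts at 0 to 0.25. It stays where left; friction about 0.08 N m; it does not rise or sink.
- slot_c (a point): On the screw axis of mould_c, at the top of the screw head (2 mm below the top of the pressure board). Its x axis runs along the slot and turns with the screw. The head is about 46 mm across; the slot runs right across it, 13 mm wide, 12 mm deep, open at both ends.
- pot_1: Metal weight pot with closed lid, 76 mm diameter (lid rim 80), 60 mm high, about 0.4 kg. Rigid handle: wooden bar along the pot's x, 72 mm long, 12 wide, 10 thick, its middle 96 mm above the origin, over the pot's centre; free below it: 31 mm high, 60 mm between uprights. Origin: centre of the underside; z up. Starts on a mould, over the screw. Two or three pots are there, the rest absent.
- pot_2: Metal weight pot with closed lid, 76 mm diameter (lid rim 80), 60 mm high, about 0.4 kg. Rigid handle: wooden bar along the pot's x, 72 mm long, 12 wide, 10 thick, its middle 96 mm above the origin, over the pot's centre; free below it: 31 mm high, 60 mm between uprights. Origin: centre of the underside; z up. Starts on a mould, over the screw. Two or three pots are there, the rest absent.
- pot_3: Metal weight pot with closed lid, 76 mm diameter (lid rim 80), 60 mm high, about 0.4 kg. Rigid handle: wooden bar along the pot's x, 72 mm long, 12 wide, 10 thick, its middle 96 mm above the origin, over the pot's centre; free below it: 31 mm high, 60 mm between uprights. Origin: centre of the underside; z up. Starts on a mould, over the screw. Two or three pots are there, the rest absent.
- board: Plywood board lying fixed on the table, 280 x 280 x 12 mm. Origin: centre of its underside; x and y along its sides, z up; its top is 12 mm above the origin. Empty at the start.
- hanger: Fixed steel key hanger: foot 110 x 100 mm, a post at +x, two level prongs from it towards -x, 24 mm apart (44 mm over all). Each ends in a tip turned up 8 mm, 47 mm from the origin in -x; 72 mm are free for the collar between tips and post. Origin: on the table, under the middle of the prongs. Highest point 123 mm.
- hanger_seat (a point): Midway between the prongs, level with their upper faces (115 mm above the table), where the underside centre of the key's collar hangs. Axes as those of hanger.
- key: Flat-bladed key, 138 mm long, 0.25 kg. Origin: centre of the blade's lower edge; z up the shank. Blade 38 mm wide (x), 6 thick (y), 18 long; shank 16 mm; round collar 48 mm across, 76 to 82 mm up; square wooden handle 22 x 22 mm, 82 to 138 mm up. Starts hung by the collar, shank between the prongs, turned up to 0.5 rad. To take: lift 8 mm or more over the tips, move to the hanger's -x.
- key_collar (a point): Centre of the underside of the key's collar, 76 mm above the blade's lower edge.
- sponge: Yellow bench sponge, 90 x 60 x 30 mm, loose on the table; a bystander, to be left where it is. Origin: centre of its underside.
- rib: Flat wooden shaping rib, 110 x 50 x 8 mm, loose on the table; a bystander, to be left where it is. Origin: centre of its underside.
- cup_cast: White plaster cup cast, 72 mm across, 70 mm high, loose on the table; a bystander, to be left where it is. Origin: centre of its underside.
- offcut: Plaster offcut, 100 x 45 x 40 mm, loose on the table; a bystander, to be left where it is. Origin: centre of its underside.
- jar: Clear jar with white cap, 68 mm across, 100 mm high, loose on the table; a bystander, to be left where it is. Origin: centre of its underside.
- wood_tool: Wooden modelling tool, about 170 mm long, 16 mm wide, 10 mm thick, loose on the table; a bystander, to be left where it is. Origin: centre of its underside.
Mind the look-alikes: they are no part of the job. Leave any blue look-alike of the key alone.

How it is judged:
At the end, for the whole second after the job is handed in: Each pot present stands upright and still on the board, its centre within 107 mm of the board's along each side; every screw is past 1.15 rad; the key hangs upright and still on the prongs, its collar within 16 mm sideways and 5 mm in height of the seat point (x of pot_1 in the frame of board between -0.107 and 0.107 m and y of pot_1 in the frame of board between -0.107 and 0.107 m and z of pot_1 in the frame of board between 0.006 and 0.018 m and angle between each of pot_1, pot_2, pot_3, key's own z axis and vertical below 0.1 rad and linear speed of each of pot_1, pot_2, pot_3, key below 0.03 m/s and x of pot_2 in the frame of board between -0.107 and 0.107 m and y of pot_2 in the frame of board between -0.107 and 0.107 m and z of pot_2 in the frame of board between 0.006 and 0.018 m and x of pot_3 in the frame of board between -0.107 and 0.107 m and y of pot_3 in the frame of board between -0.107 and 0.107 m and z of pot_3 in the frame of board between 0.006 and 0.018 m and value of joint each of screw_a, screw_b, screw_c above 1.15 rad and horizontal distance between key_collar and hanger_seat below 0.016 m and z of key_collar in the frame of hanger_seat between -0.005 and 0.005 m); the robot touches nothing.
It fails at once if a bystander is pushed more than 30 mm (distance of any of sponge, rib, cup_cast, offcut, jar, wood_tool from where it was at the start of the episode above 0.03 m).
It fails at once if the robot's fingers press on a mould or its screw (more than 3 N): screws are turned with the key (contact force between the fingers and mould_a above 3 N or contact force between the fingers and mould_b above 3 N or contact force between the fingers and mould_c above 3 N).
Of pot_1, pot_2, pot_3 only 2 to 3 are there at a start; the rules pass over those that are not, and their reading is None.
At some moment in a run one of pot_1, pot_2, pot_3 may be knocked a few centimetres aside while the robot is not near it.
It also fails if it takes over 210 s, if anything falls off the work surface, if the arm or the gripper's body presses on something with over 40 N, if the wrist force passes 120 N, or if a joint passes its speed limit or range.

### The arm

A 7-joint arm with a two-finger parallel gripper is mounted at the origin on the work surface. World frame = base frame: x ahead of the robot, y to its left, z up, the work surface at z = 0. Lengths are in m, angles in rad, forces in N, time in s.
With the tool pointing down it reaches from about 0.4 to 0.85 m from the base axis. Payload 4.5 kg.
Tool frame: the origin (TCP) lies on the centre line of the jaws, within the pads' length; the fingertips stand ahead of it and the grasp point (between the pads) lies 3 mm ahead of it (r.finger_overhang is the z of the fingertips in the tool frame, in m); z points along the fingers, y is the direction in which the jaws open and shut (so a half turn about z gives the same grasp; the last joint's range is limited). The gripper opens to 88 mm and grips with 3 to 60 N. Pads are 18 mm wide; open, the fingers measure 123 mm over their backs; the gripper's body (75 mm by 187 mm) begins 45 mm behind the grasp point.
Start: joints at [1.159, 0.689, -0.195, 1.565, 0.157, 0.902, -0.215], TCP at [0.27, -0.564, 0.261] pointing down, gripper open.
Joint ranges: [-3.01, 3.01], [-0.46, 2.08], [-1.47, 1.51], [0.13, 2.56], [-1, 4.14], [0.04, 2.09], [-2.66, 2.66]. Speed limits (rad/s): [2.57, 2.57, 3.14, 3.14, 3.14, 3.14, 3.14].

### API

Orientations are given as a unit quaternion [x, y, z, w].
In Python, from plant import get_state, snapshot, camera_model, workorder, boxes_of, mark_of, r gives the robot as it stands.
- The arm moves only by the tool jog_arm, never from a script. Its argument "rows" is a list of rows, each a list of 2 entries, a list of its own where there are three numbers: the shift along the tool's x, y, z normalised to -1 to 1, where 1 is 75 cm, then the turn about the tool's z normalised to -1 to 1, where 1 is 2 rad. A call has 1 to 20 rows; each row is the pose to reach, as a shift and turn from the pose commanded when the call began, along the tool's axes at that moment; what a row does not reach only later rows make up. A row lasts 1/12 s, in which the tool goes at most 41.7 mm and 7.16 degrees, less where a joint would pass 70% of its speed; a pose out of reach is approached as far as the arm can. A call with a number of a shift or a turn outside -1 to 1 is refused whole. A call with a gripper value outside its range is refused whole. "gripper" is the finger opening in mm, from 0 to 88.1, set as the call begins (left out, the last holds). The fingers move at their own pace and stop on an object; "newtons" is the grip in N (left out, the last holds). Time passes only in rows, so rows that repeat a pose let the fingers close. It gives the time, the measured TCP pose, the force and the opening at its end, in the units of the state.
- get_state(): the state, without advancing time (a new reading comes with each control period).
- snapshot(name): name is "scene" or "top"; returns the picture (480x640x3 uint8, red, green, blue); there is no depth.
- camera_model(name): a dict with "mtx" (3x3 intrinsics, pixels), "extrinsics" (4x4, takes a point from camera to world coordinates). Camera axes: x right, y up, looking along -z (the intrinsics and any distortion apply to the point x, -y, -z); pixel columns grow to the right and rows downward; lengths in m; the calibration is good to about 2 mm. A picture is of the moment at which its call begins. camera_model takes no time and is no camera call.
- workorder.finish_job(): hands the job in, once; it reports no verdict.
Trained networks look in the newest picture that a camera, given by its name, has taken for a name from the list of things; names that differ only in an ending like _2 or _b are one class to them, and where a whole thing is asked for, a point or a joint stands for the part that bears it (a point fixed in the world has none). Each returns a list of dicts, best first, with "p" (0 to 1); they miss things now and then, are a little off and sometimes report something else, mostly with a low value. They report only what shows in the picture. A call takes as long as a camera call. They do not tell look-alikes from the thing itself.
- boxes_of(thing, camera): "rect" ([left, top, right, bottom] in pixels, round what is visible of it).
- mark_of(thing, camera): "pixel" ([row, column] in pixels: a listed point, or the origin of a listed thing).
The state is a dict: "clock": time; "q": joint angles; "qd": joint speeds; "joint_torque": joint torques, N m; "tool_pos": TCP position; "eef_rot": TCP orientation; "contact_force": force on the tool from outside, world axes, zero at the start; "moment": the same for the moment, N m; "opening": opening from 0.0 (shut) to 1.0 (fully open).
Only numpy, scipy, OpenCV 4.12 (cv2) and the standard library are available. Lean on these libraries where they do the work, as an engineer would, in place of code of your own. Each camera call takes 0.05 s, during which the arm holds its last target.

## Working session

There is one attempt and no reset: what is moved stays moved. The work goes in short steps, Python scripts to look and compute and a tool call to move; the robot and the scene stay as the last step left them, time stands still between calls to the robot, and variables do not carry over. Pictures are saved under pics/ and viewed, and the job is handed in when it is done.

Besides the shell and the picture viewer there is one more tool, called by a JSON object that holds its "fn" and its "kwargs". jog_arm: Moves the arm, as the interface text tells. Scaled input: -1 to 1 covers 75 cm each way for a shift and 2 rad each way for a turn. Its arguments: {"type":"object","properties":{"rows":{"type":"array"},"gripper":{"type":"number"},"newtons":{"type":"number"}},"required":["rows"]}

```bash
mkdir -p pics; ls
cat > h.py <<'E'
import numpy as np, cv2
from plant import get_state, snapshot, camera_model, workorder, boxes_of, mark_of, r
from scipy.spatial.transform import Rotation as R
def save(name,fn,crop=None,s=1):
    im=snapshot(name)
    if crop: l,t,rr,b=crop; im2=im[t:b,l:rr]
    else: im2=im
    if s!=1: im2=cv2.resize(im2,None,fx=s,fy=s,interpolation=cv2.INTER_CUBIC)
    cv2.imwrite('pics/'+fn,im2[:,:,::-1]); return im
def p2w(name,row,col,z):
    m=camera_model(name);K=np.array(m['mtx']);E=np.array(m['extrinsics'])
    d=np.linalg.inv(K)@[col,row,1.]; d=np.array([d[0],-d[1],-d[2]])
    d=E[:3,:3]@d;o=E[:3,3]; return o+d*(z-o[2])/d[2]
def w2p(name,p):
    m=camera_model(name);K=np.array(m['mtx']);E=np.array(m['extrinsics'])
    c=E[:3,:3].T@(np.array(p)-E[:3,3]); c=np.array([c[0],-c[1],-c[2]]); u=K@c
    return u[1]/u[2],u[0]/u[2]
E
python3 - <<'E'
from h import *
save('scene','s0.png');save('top','t0.png')
for n in('scene','top'):print({k:np.round(v,4).tolist() if not isinstance(v,str) else v for k,v in camera_model(n).items()})
print(get_state(), r.finger_overhang)
E
```

```text
pics
{'mtx': [[607.9218, 0.0, 320.7442], [0.0, 607.9218, 235.4299], [0.0, 0.0, 1.0]], 'extrinsics': [[-0.8741, -0.3515, 0.3353, 1.0542], [0.4858, -0.6375, 0.598, 0.8487], [0.0036, 0.6856, 0.728, 1.1746], [0.0, 0.0, 0.0, 1.0]]}
{'mtx': [[599.7293, 0.0, 307.2244], [0.0, 599.7293, 235.0452], [0.0, 0.0, 1.0]], 'extrinsics': [[0.0036, 0.9799, -0.1995, 0.3045], [-0.9999, 0.0061, 0.0122, -0.0265], [0.0131, 0.1995, 0.9798, 1.3565], [0.0, 0.0, 0.0, 1.0]]}
{'clock': 0.1, 'q': array([ 1.15880014,  0.68988783, -0.19453778,  1.56619184,  0.15729528,
        0.9025197 , -0.21511001]), 'qd': array([ 0.00100858, -0.00097652,  0.00017452, -0.00339007, -0.00038862,
        0.00022711,  0.00068614]), 'joint_torque': array([-2.52886515e-03, -5.28493917e+01, -1.27111450e+00, -1.53834432e+01,
       -5.25331171e-02,  2.03363350e-03,  2.40971940e-05]), 'tool_pos': array([ 0.26923605, -0.56346685,  0.26001117]), 'eef_rot': array([ 9.75252724e-01,  2.21091545e-01, -2.29538709e-04, -7.74476852e-04]), 'contact_force': array([ 0.56631173,  0.37100653, -0.53192295]), 'moment': array([ 0.01882803, -0.02002839, -0.0040892 ]), 'opening': 0.9992636787139076} 0.022
```

View pics/s0.png

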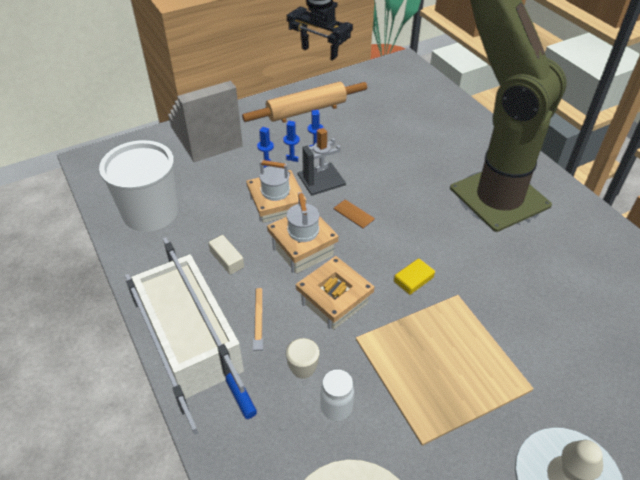

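View pics/t0.png

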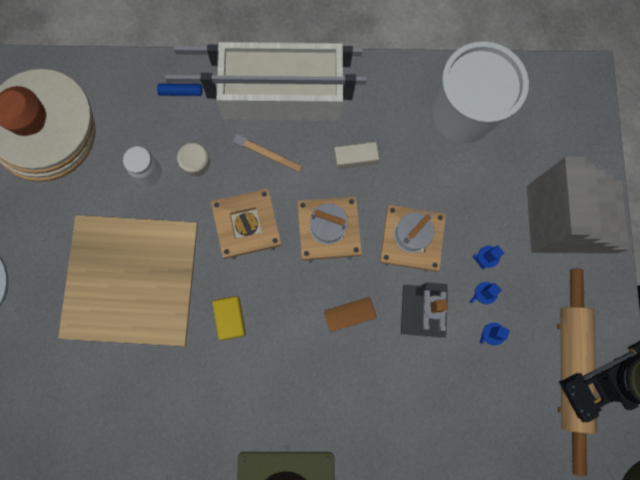

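Run:
```python
from h import *
for n in ['pot_1','mould_a','slot_a','key','key_collar','board','hanger','hanger_seat','jar','sponge','rib','cup_cast','offcut','wood_tool']:
  for c in('top','scene'):
    print(n,c,[(np.round(d['pixel']).tolist(),round(d['p'],2)) for d in mark_of(n,c)][:6],[(np.round(d['rect']).tolist(),round(d['p'],2)) for d in boxes_of(n,c)][:6])
```

```text
pot_1 top [([226.0, 328.0], 0.95), ([234.0, 413.0], 0.84)] [([393.0, 212.0, 436.0, 253.0], 0.83), ([309.0, 201.0, 350.0, 246.0], 0.67)]
pot_1 scene [([194.0, 276.0], 0.79), ([228.0, 305.0], 0.74)] [([258.0, 165.0, 288.0, 201.0], 0.87), ([286.0, 190.0, 316.0, 238.0], 0.71)]
mould_a top [([232.0, 327.0], 0.86), ([241.0, 410.0], 0.83)] [([303.0, 193.0, 360.0, 264.0], 0.86), ([380.0, 204.0, 447.0, 270.0], 0.79), ([214.0, 188.0, 282.0, 260.0], 0.69)]
mould_a scene [([204.0, 274.0], 0.79), ([303.0, 335.0], 0.73), ([251.0, 305.0], 0.6)] [([247.0, 170.0, 302.0, 224.0], 0.79), ([270.0, 217.0, 337.0, 272.0], 0.61), ([296.0, 259.0, 374.0, 330.0], 0.57)]
slot_a top [([221.0, 243.0], 0.94), ([310.0, 428.0], 0.5)] [([235.0, 213.0, 258.0, 234.0], 0.88)]
slot_a scene [([284.0, 336.0], 0.84)] [([322.0, 279.0, 344.0, 299.0], 0.53)]
key top [([265.0, 475.0], 0.92), ([312.0, 425.0], 0.73), ([334.0, 480.0], 0.7), ([294.0, 472.0], 0.58)] [([424.0, 295.0, 447.0, 320.0], 0.84), ([471.0, 246.0, 507.0, 269.0], 0.84), ([476.0, 322.0, 511.0, 347.0], 0.83), ([470.0, 282.0, 499.0, 306.0], 0.59)]
key scene [([157.
[... 2091 characters left out ...]
[([167.0, 197.0], 0.64), ([232.0, 330.0], 0.23)] [([178.0, 142.0, 212.0, 176.0], 0.63), ([58.0, 210.0, 198.0, 349.0], 0.41)]
cup_cast scene [([366.0, 306.0], 0.82)] [([286.0, 337.0, 320.0, 378.0], 0.95), ([323.0, 368.0, 352.0, 422.0], 0.64), ([292.0, 140.0, 346.0, 194.0], 0.47)]
offcut top [([157.0, 353.0], 0.72)] [([332.0, 143.0, 376.0, 167.0], 0.57), ([58.0, 212.0, 197.0, 349.0], 0.2)]
offcut scene [([260.0, 228.0], 0.84)] [([206.0, 237.0, 243.0, 273.0], 0.9), ([294.0, 138.0, 344.0, 196.0], 0.52)]
wood_tool top [([159.0, 272.0], 0.58)] [([234.0, 135.0, 302.0, 171.0], 0.72)]
wood_tool scene [([315.0, 257.0], 0.92)] [([252.0, 289.0, 263.0, 351.0], 0.72), ([324.0, 369.0, 354.0, 422.0], 0.37)]
```

The pictures show two pots, at top-camera (col, row) (328,226) and (415,234). The bare mould is at (245,223) and the board at (130,280). The hanger is at (425,310) with a brown-handled key, and the three blue keys at (489,256), (487,293) and (495,334) are look-alikes. The real key is the one with the wooden handle at (438,305). I'll check it in a close crop.

Run:
```python
from h import *
a=save('top','t1.png',(290,180,460,345),4.5)
b=save('scene','s1.png',(240,100,400,240),4.5)
```

```text
(no output)
```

View pics/t1.png

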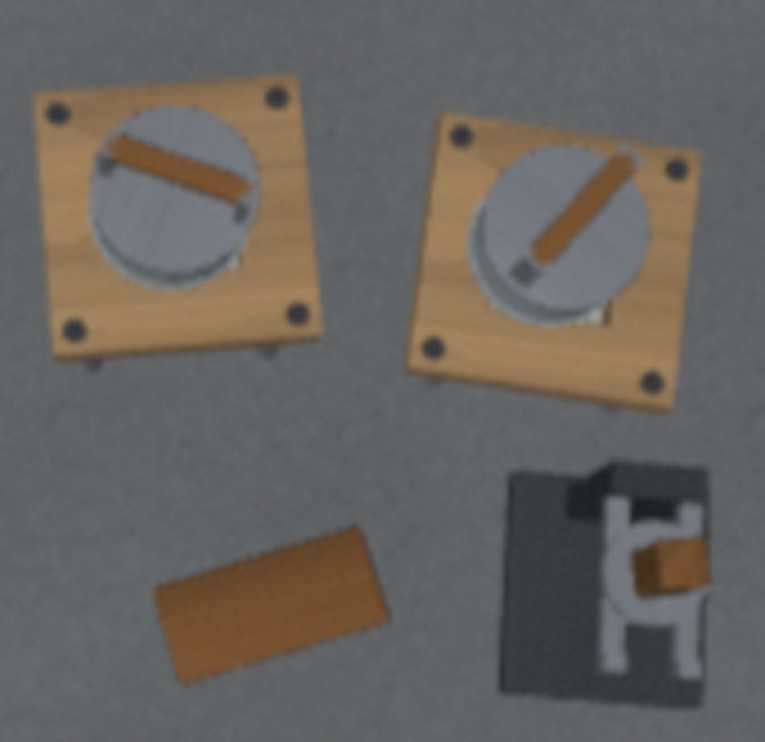

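View pics/s1.png

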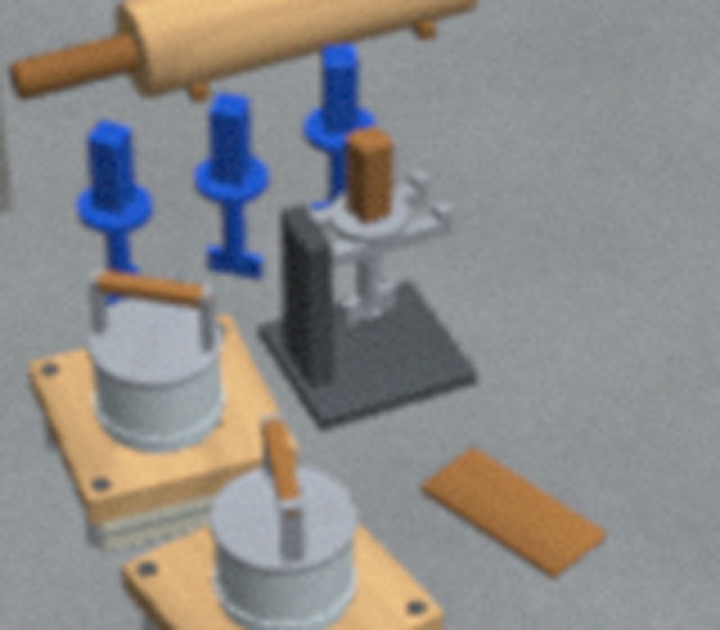

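The wooden-handled brown key is hanging on grey prongs (top crop at (670,570), which is the full picture at (438,305)). The post is on the world +x side. Blue keys are excluded. Next I'll measure.

Run:
```python
from h import *
save('scene','s2.png',(240,165,380,330),4.5)
save('top','t2.png',(200,180,300,270),7)
```

```text
(no output)
```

View pics/s2.png

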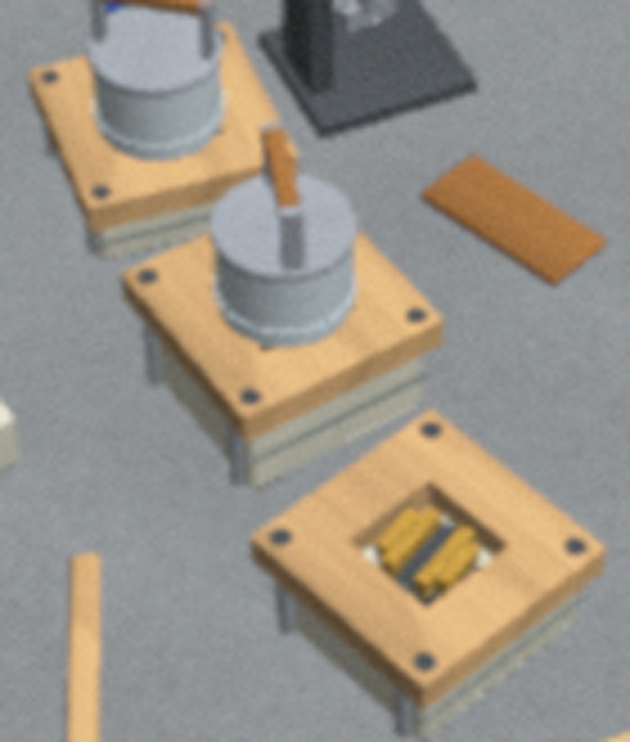

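View pics/t2.png

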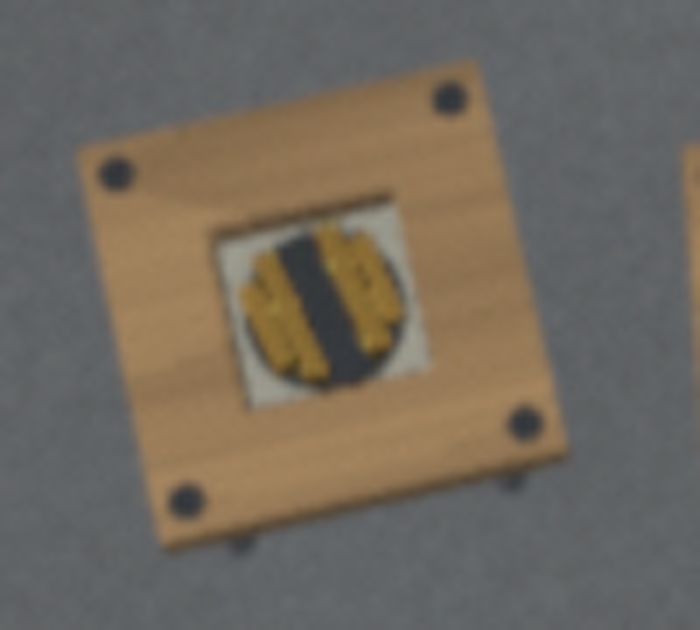

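```bash
cat > tri.py <<'E'
from h import *
def ray(name,row,col):
    a=p2w(name,row,col,0);o=np.array(camera_model(name)['extrinsics'])[:3,3]; d=a-o; return o,d/np.linalg.norm(d)
def tri(pt,ps): # (col,row) each
    A=np.zeros((3,3));b=np.zeros(3);rs=[ray('top',pt[1],pt[0]),ray('scene',ps[1],ps[0])]
    for o,d in rs:
        M=np.eye(3)-np.outer(d,d);A+=M;b+=M@o
    x=np.linalg.solve(A,b); e=[np.linalg.norm((np.eye(3)-np.outer(d,d))@(x-o)) for o,d in rs]
    return x,sum(e)
def px(p,off,s): return ((p[0]+.5)/s-.5+off[0],(p[1]+.5)/s-.5+off[1])
E
python3 - <<'E'
from tri import *
T=lambda p:px(p,(200,180),7);U=lambda p:px(p,(290,180),4.5);S=lambda p:px(p,(240,165),4.5)
M1=[(T((117,173)),S((425,661))),(T((450,98)),S((281,537))),(T((186,500)),S((576,545))),(T((525,423)),S((431,429)))]
M2=[(U((57,114)),S((250,397))),(U((277,97)),S((147,277))),(U((74,330)),S((416,315)))]
M3=[(U((461,136)),S((101,191))),(U((677,169)),S((50,77)))]
for M in(M1,M2,M3):
  for a,b in M: x,e=tri(a,b);print(np.round(x*1000,1),round(e*1000,1))
  print()
E
```

```text
[633.6 159.2  70.4] 2.1
[659.1  54.7  69.7] 1.9
[529.2 134.   71.3] 1.5
[554.5  29.1  70.5] 1.1

[631.7 -31.   79. ] 0.8
[ 640.9 -138.5   79. ] 1.1
[524.5 -39.6  80.2] 1.1

[ 626.6 -231.2   60.4] 0.8
[ 610.7 -338.1   59.2] 1.1
```

Run:
```python
from tri import *
T=lambda p:px(p,(200,180),7);U=lambda p:px(p,(290,180),4.5);S=lambda p:px(p,(240,165),4.5);S1=lambda p:px(p,(240,100),4.5)
W=lambda p,z:p2w('top',p[1],p[0],z)[:2]
Ms={'B':([T(p) for p in[(117,173),(450,98),(186,500),(525,423)]],.065),
'C':([U(p) for p in[(57,114),(277,97),(74,330),(298,314)]],.075),
'A':([U(p) for p in[(461,136),(677,169),(432,348),(652,382)]],.055)}
for k,(P,H) in Ms.items():
  Q=np.array([W(p,H+.004) for p in P]); c=Q.mean(0)
  v=(Q[0]+Q[1]-Q[2]-Q[3])/4; u=(Q[0]+Q[2]-Q[1]-Q[3])/4
  print(k,np.round(c*1000,1),'yaw x-dir',np.arctan2(v[1],v[0]).round(3),np.arctan2(u[1],u[0]).round(3)-1.571,np.linalg.norm(u)*2,np.linalg.norm(v)*2)
# slot B
a=W(T((297,250)),.063);b=W(T((345,378)),.063);d=a-b
print('slotB',(a+b)/2*1000,np.arctan2(d[1],d[0]))
# handle C: ends in crop
for n,a,b,H in(('C',(112,148),(247,192),.075),('A',(627,161),(541,256),.055)):
  a=W(U(a),H+.101);b=W(U(b),H+.101);d=a-b
  print('pot',n,(a+b)/2*1000,np.arctan2(d[1],d[0]),np.linalg.norm(d))
for st in [((112,148),(288,205+0),'C1')]:pass
print('pot triang C far end', tri(U((247,192)),S((272,138))),tri(U((112,148)),S((287,198))))
print('pot triang A', tri(U((627,161)),S1((104,282))),tri(U((541,256)),S1((205,296))))
# key top face centre
k=U((688,565));print('key',W(k,.177)*1000)
# prong tips / bases
for p in[(614,665),(690,670),(617,503),(690,512)]:print('prong',W(U(p),.119)*1000)
for p in[(511,472),(503,692),(703,706)]:print('foot',W(U(p),.008)*1000)
# board corners full pic
for p in[(76,216),(198,221),(187,346),(60,339)]:print('board',W(p,.012)*1000)
```

```text
B [595.1  93.9] yaw x-dir 0.235 0.2350000000000001 0.10772955071805375 0.10771430983847888
C [583.1 -89.5] yaw x-dir 0.082 0.08200000000000007 0.10805043164702459 0.10768670802203494
A [ 566.  -276.7] yaw x-dir -0.155 -0.1499999999999999 0.10808772309183019 0.10792255616141828
slotB [591.02411254  93.89830865] 0.3725182917366909
pot C [581.63550048 -86.02971565] 1.2536876062397948 0.06380236125501082
pot A [ 569.58813219 -271.87448055] -0.7410201862731463 0.0605417133976133
pot triang C far end (array([ 0.57192914, -0.11613183,  0.17199212]), np.float64(0.0016408196742174984)) (array([ 0.59092803, -0.05673984,  0.18554835]), np.float64(0.004088480091677159))
pot triang A (array([ 0.59073315, -0.2914048 ,  0.15493031]), np.float64(0.0035005102330213475)) (array([ 0.5459188 , -0.25036466,  0.1563839 ]), np.float64(0.003104453036350924))
key [ 405.65095983 -307.67894162]
prong [ 365.10661858 -285.8525087 ]
prong [ 363.00188626 -320.43977778]
prong [ 438.92997521 -289.89699787]
prong [ 434.94969056 -323.43822354]
foot [ 466.32361482 -260.66577643]
foot [ 357.09458483 -253.60148181]
foot [ 350.66324492 -352.51800641]
board [619.50536876 486.75719295]
board [609.59990592 207.44501574]
board [327.60852602 220.35090078]
board [341.67412901 499.50307249]
```

Nominal estimates:

| Item | Position / angle | Height |
|---|---|---|
| Mould B | (595, 94), yaw 0.235, slot 0.37 | 65 |
| Mould C | (583, -89), yaw 0.082 | 75 |
| Mould A | (566, -277), yaw -0.15 | 55 |
| Hanger | (411, -305), yaw about -0.06 | – |
| Board | (475, 353) | – |

The bolt triangulation heights (70, 80, 60) fit bolt heads standing about 5 mm proud. I'll start with the pot on mould A.

```bash
cat > go.py <<'E'
from h import *
def pose():
    s=get_state(); M=R.from_quat(s['eef_rot']).as_matrix(); return s,M
def go(*wps):
    s,M=pose();p=s['tool_pos'];psi=np.arctan2(M[1,0],M[0,0])
    print('t%.1f'%s['clock'],'pos',np.round(p*1000,1),'psi',round(psi,3),'q7',round(s['q'][6],2),'q',np.round(s['q'],2),'open mm',round(s['opening']*88.1,1),'F',np.round(s['contact_force'],1),'tilt',np.round(M[:2,2],4))
    # ideal down axes
    A=np.array([[np.cos(psi),np.sin(psi),0],[np.sin(psi),-np.cos(psi),0],[0,0,-1]])
    last=p;lp=psi
    for w in wps:
        x,y,z,ps=w; ps=lp if ps is None else ps; t=np.array([x,y,z]); d=A.T@(t-p)
        n=max(np.linalg.norm(t-last)/.0417,abs(ps-lp)/.125)
        print('row',np.round(d/.75,4).tolist(),round(-(ps-psi)/2,4),'rows>=',round(n,1)); last=t;lp=ps
E
python3 - <<'E'
from go import *
go((.5690,-.2715,.26,2.40),(.5690,-.2715,.154,2.40))
E
```

```text
t3.1 pos [ 269.5 -563.9  260.8] psi 0.446 q7 -0.22 q [ 1.16  0.69 -0.19  1.57  0.16  0.9  -0.22] open mm 88.2 F [-0.5  0.9  0.5] tilt [ 0.0001 -0.0001]
row [0.5284, -0.1796, 0.001] -0.9771 rows>= 15.6
row [0.5284, -0.1796, 0.1423] -0.9771 rows>= 2.5
```

{"fn": "jog_arm", "kwargs": {"rows": [[[0.528,-0.18,0.001],-0.977],[[0.528,-0.18,0.001],-0.977],[[0.528,-0.18,0.001],-0.977],[[0.528,-0.18,0.001],-0.977],[[0.528,-0.18,0.001],-0.977],[[0.528,-0.18,0.001],-0.977],[[0.528,-0.18,0.001],-0.977],[[0.528,-0.18,0.001],-0.977],[[0.528,-0.18,0.001],-0.977],[[0.528,-0.18,0.001],-0.977],[[0.528,-0.18,0.001],-0.977],[[0.528,-0.18,0.001],-0.977],[[0.528,-0.18,0.001],-0.977],[[0.528,-0.18,0.001],-0.977],[[0.528,-0.18,0.001],-0.977],[[0.528,-0.18,0.001],-0.977],[[0.528,-0.18,0.001],-0.977],[[0.528,-0.18,0.001],-0.977],[[0.528,-0.18,0.001],-0.977],[[0.528,-0.18,0.001],-0.977]], "gripper": 60, "newtons": 40}}

```text
clock: 4.77
tool_pos: [0.5686, -0.2714, 0.2601]
eef_rot: [0.363, 0.932, -0.0, 0.0]
contact_force: [-0.5, -0.6, 0.4]
opening: 0.682
```

Run:
```python
from go import *
save('top','t3.png',(290,150,460,345),4)
save('scene','s3.png',(220,60,400,240),4)
go((.5690,-.2715,.154,2.40))
```

```text
t4.9 pos [ 568.7 -271.3  260.1] psi 2.399 q7 0.72 q [ 0.74  0.77 -0.7   1.53  0.55  1.04  0.72] open mm 60.1 F [ 0.1 -0.3 -0.8] tilt [ 0.0001 -0.0003]
row [-0.0005, 0.0002, 0.1414] -0.0005 rows>= 2.5
```

View pics/s3.png

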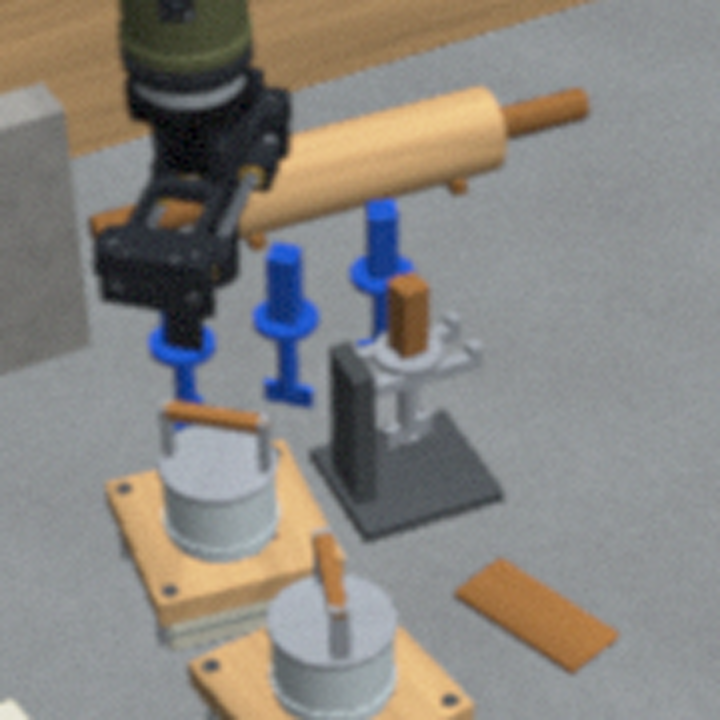

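View pics/t3.png

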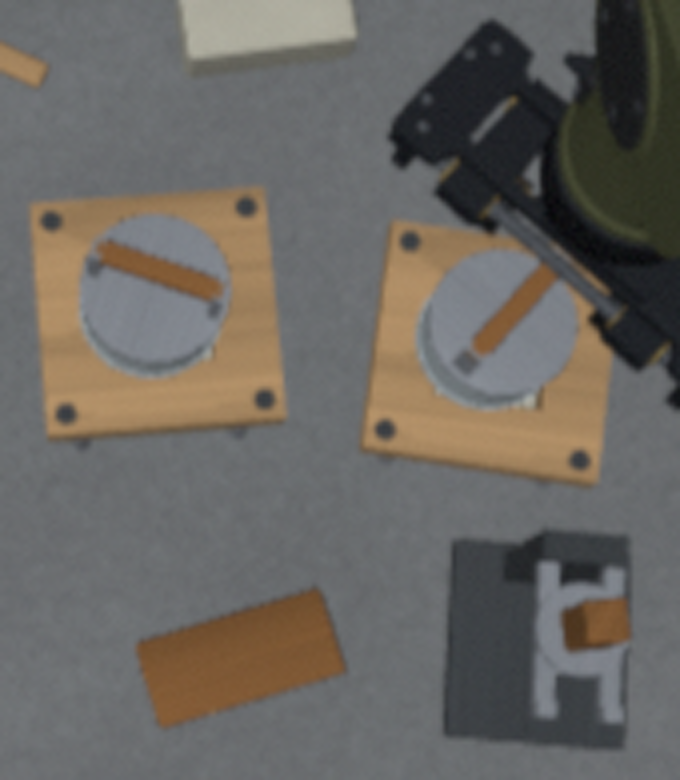

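The gripper is above pot A, its jaws lie across the bar, and the pot hasn't moved. I'll go down and close.

{"fn": "jog_arm", "kwargs": {"rows": [[[0,0,0.05],0],[[0,0,0.095],0],[[0,0,0.125],0],[[0,0,0.1415],0],[[0,0,0.1415],0],[[0,0,0.1415],0]]}}

```text
clock: 5.37
tool_pos: [0.5691, -0.2712, 0.1542]
eef_rot: [0.363, 0.932, 0.0, 0.0]
contact_force: [0.7, -0.6, -0.6]
opening: 0.683
```

{"fn": "jog_arm", "kwargs": {"rows": [[[0,0,0],0],[[0,0,0],0],[[0,0,0],0],[[0,0,0],0],[[0,0,0],0],[[0,0,0],0],[[0,0,0],0],[[0,0,0],0]], "gripper": 0, "newtons": 40}}

```text
clock: 6.03
tool_pos: [0.568, -0.2721, 0.1539]
eef_rot: [0.363, 0.932, -0.001, -0.0]
contact_force: [-0.7, -1.0, 0.3]
opening: 0.125
```

Run:
```python
from go import *
go((.5690,-.2715,.28,2.40),(.53,.30,.28,2.40))
save('scene','s4.png',(220,60,400,240),4)
```

```text
t6.0 pos [ 568.  -272.1  153.9] psi 2.399 q7 0.63 q [ 0.7   0.89 -0.62  1.63  0.66  0.84  0.63] open mm 11.0 F [-0.7 -1.   0.3] tilt [-0.0011 -0.0012]
row [-0.0004, 0.0015, -0.1682] -0.0003 rows>= 3.0
row [0.553, 0.5279, -0.1682] -0.0003 rows>= 13.7
```

View pics/s4.png

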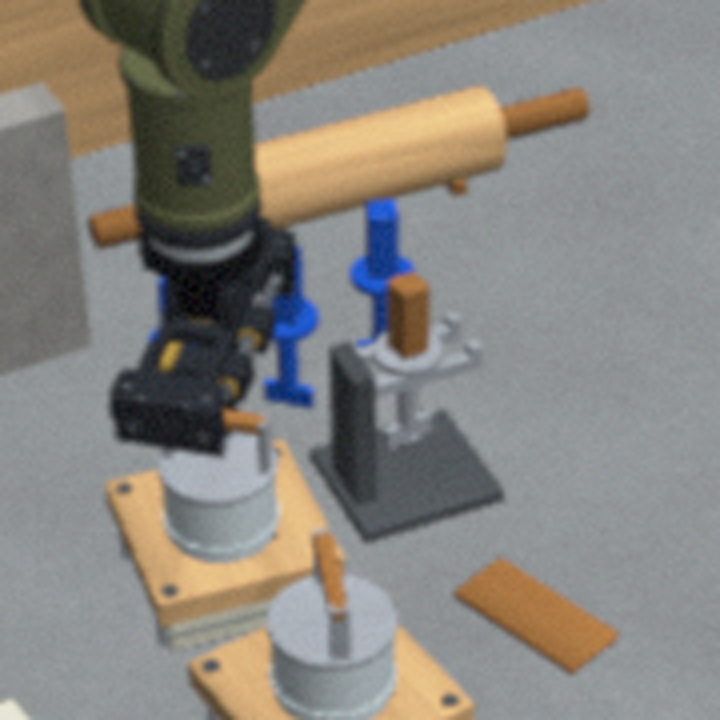

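Bar gripped (opening 11 mm). Next I'll lift and carry the pot to the board, passing high over pot C.

{"fn": "jog_arm", "kwargs": {"rows": [[[0,0,-0.03],0],[[0,0,-0.08],0],[[0,0,-0.13],0],[[0,0,-0.18],0],[[0,0,-0.248],0],[[0,0,-0.248],0]]}}

```text
clock: 6.58
tool_pos: [0.5711, -0.2709, 0.346]
eef_rot: [0.362, 0.932, 0.001, 0.005]
contact_force: [2.5, -0.0, -4.0]
opening: 0.125
```

Run:
```python
from go import *
save('scene','s5.png',(200,0,440,240),3)
go((.53,.298,.34,2.40),(.53,.298,.15,2.40))
```

```text
t6.6 pos [ 571.2 -271.   344.9] psi 2.4 q7 0.79 q [ 0.75  0.69 -0.74  1.42  0.48  1.2   0.79] open mm 10.9 F [ 1.5 -0.4 -3.4] tilt [ 0.0094 -0.0021]
row [0.5531, 0.5222, 0.0065] -0.0002 rows>= 13.7
row [0.5531, 0.5222, 0.2599] -0.0002 rows>= 4.6
```

View pics/s5.png

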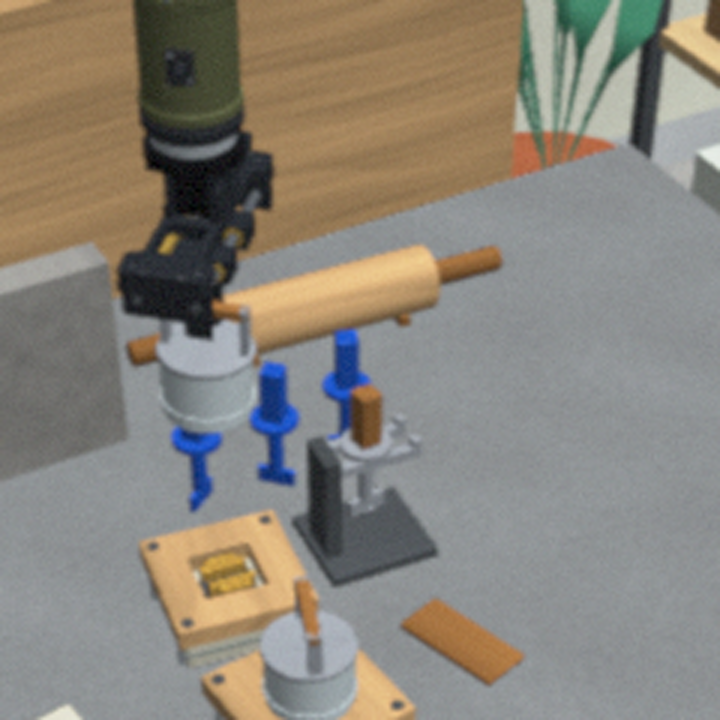

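The pot is held level and clear of the mould. Now the carry, at about 30 mm a row with a ramp.

{"fn": "jog_arm", "kwargs": {"rows": [[[0.01,0.01,0.003],0],[[0.03,0.028,0.006],0],[[0.06,0.057,0.006],0],[[0.095,0.09,0.006],0],[[0.13,0.123,0.006],0],[[0.165,0.156,0.006],0],[[0.2,0.189,0.006],0],[[0.235,0.222,0.006],0],[[0.27,0.255,0.006],0],[[0.305,0.288,0.006],0],[[0.34,0.321,0.006],0],[[0.375,0.354,0.006],0],[[0.41,0.387,0.006],0],[[0.445,0.42,0.006],0],[[0.48,0.453,0.006],0],[[0.51,0.481,0.006],0],[[0.535,0.505,0.006],0],[[0.547,0.516,0.006],0],[[0.553,0.522,0.006],0],[[0.553,0.522,0.006],0]]}}

```text
clock: 8.3
tool_pos: [0.5261, 0.2976, 0.3332]
eef_rot: [0.362, 0.932, -0.002, -0.001]
contact_force: [-0.0, 0.1, -4.1]
opening: 0.122
```

{"fn": "jog_arm", "kwargs": {"rows": [[[0,0,0.02],0],[[0,0,0.06],0],[[0,0,0.1],0],[[0,0,0.14],0],[[0,0,0.18],0],[[0,0,0.22],0],[[0,0,0.24],0],[[0,0,0.25],0],[[0,0,0.25],0],[[0,0,0.25],0]]}}

```text
clock: 9.13
tool_pos: [0.5281, 0.2963, 0.1481]
eef_rot: [0.363, 0.932, -0.0, 0.0]
contact_force: [0.4, 0.5, -5.2]
opening: 0.126
```

Run:
```python
from go import *
save('scene','s6.png',(280,220,560,460),2.8)
go((.53,.298,.112,2.40))
```

```text
t9.2 pos [528.3 297.2 148.9] psi 2.398 q7 -0.34 q [-0.27  0.87 -0.58  1.71  0.65  0.77 -0.34] open mm 10.9 F [ 0.3  0.5 -4.5] tilt [0.0018 0.0009]
row [-0.0009, 0.0023, 0.0492] -0.0008 rows>= 0.9
```

View pics/s6.png

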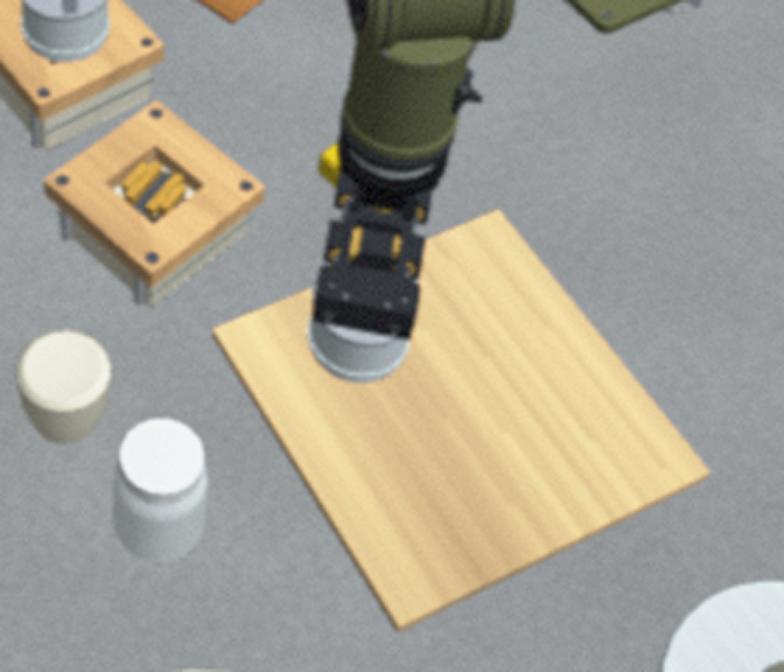

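The pot is held above the board's near corner, clear of its edges. I'll lower gently, check the contact, then release.

{"fn": "jog_arm", "kwargs": {"rows": [[[0,0,0.012],0],[[0,0,0.024],0],[[0,0,0.034],0],[[0,0,0.042],0],[[0,0,0.046],0],[[0,0,0.049],0],[[0,0,0.049],0],[[0,0,0.049],0]]}}

```text
clock: 9.85
tool_pos: [0.5275, 0.2978, 0.1112]
eef_rot: [0.362, 0.932, 0.0, 0.0]
contact_force: [-0.2, -0.1, -5.6]
opening: 0.126
```

Run:
```python
from go import *
go((.53,.298,.112,2.40))
```

```text
t9.8 pos [527.5 297.8 111.2] psi 2.4 q7 -0.38 q [-0.29  0.92 -0.54  1.73  0.69  0.7  -0.38] open mm 11.1 F [-0.2 -0.1 -5.6] tilt [0.0005 0.0005]
row [-0.0023, 0.0025, -0.0011] 0.0 rows>= 0.1
```

{"fn": "jog_arm", "kwargs": {"rows": [[[0,0,0.002],0],[[0,0,0.004],0],[[0,0,0.004],0]]}}

```text
clock: 10.1
tool_pos: [0.5274, 0.2976, 0.1106]
eef_rot: [0.362, 0.932, 0.0, 0.001]
contact_force: [-3.9, -4.6, 14.0]
opening: 0.122
```

{"fn": "jog_arm", "kwargs": {"rows": [[[0,0,0],0],[[0,0,0],0],[[0,0,0],0],[[0,0,0],0],[[0,0,0],0],[[0,0,-0.03],0],[[0,0,-0.08],0],[[0,0,-0.13],0],[[0,0,-0.18],0],[[0,0,-0.22],0],[[0,0,-0.22],0]], "gripper": 60}}

```text
clock: 11.02
tool_pos: [0.5295, 0.3004, 0.2796]
eef_rot: [0.363, 0.932, 0.005, 0.003]
contact_force: [0.5, 0.9, -0.8]
opening: 0.68
```

Run:
```python
from go import *
save('scene','s7.png',(230,160,550,420),2.5)
save('top','t7.png',(40,170,460,345),1.9)
for c in('top','scene'):print([(np.round(d['pixel'],1).tolist(),round(d['p'],2)) for d in mark_of('pot_1',c)])
go((.5816,-.086,.30,1.254),(.5816,-.086,.174,1.254))
```

```text
[([225.6, 330.4], 0.92)]
[([354.2, 407.3], 0.71), ([232.5, 303.6], 0.62), ([188.7, 272.8], 0.34)]
t11.2 pos [526.9 296.7 271.8] psi 2.4 q7 -0.23 q [-0.22  0.72 -0.68  1.6   0.51  1.01 -0.23] open mm 60.0 F [-1.  -0.  -0.8] tilt [-0.0016 -0.0018]
row [-0.3986, -0.3269, -0.0376] 0.5729 rows>= 9.3
row [-0.3986, -0.3269, 0.1304] 0.5729 rows>= 3.0
```

View pics/s7.png

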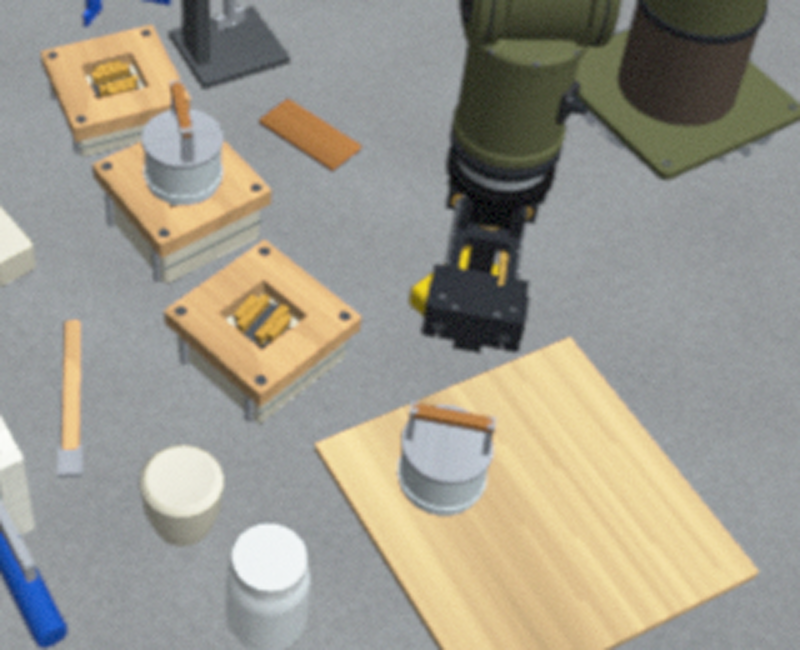

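View pics/t7.png

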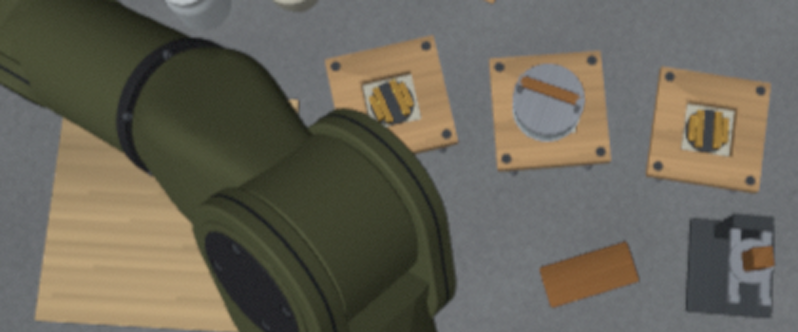

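Pot A now stands on the board, and pot C still sits in place (its handle ends are at the same pixels). Next, pot C.

{"fn": "jog_arm", "kwargs": {"rows": [[[-0.02,-0.016,-0.0376],0.05],[[-0.05,-0.04,-0.0376],0.1],[[-0.09,-0.074,-0.0376],0.15],[[-0.13,-0.107,-0.0376],0.2],[[-0.17,-0.14,-0.0376],0.25],[[-0.21,-0.172,-0.0376],0.3],[[-0.25,-0.205,-0.0376],0.36],[[-0.29,-0.238,-0.0376],0.42],[[-0.33,-0.271,-0.0376],0.48],[[-0.37,-0.303,-0.0376],0.53],[[-0.39,-0.32,-0.0376],0.56],[[-0.3986,-0.327,-0.0376],0.573],[[-0.3986,-0.327,-0.0376],0.573],[[-0.3986,-0.327,-0.0376],0.573],[[-0.3986,-0.327,-0.0376],0.573]]}}

```text
clock: 12.47
tool_pos: [0.5819, -0.0818, 0.3011]
eef_rot: [0.808, 0.589, 0.0, -0.001]
contact_force: [-0.5, -0.7, 0.8]
opening: 0.681
```

Run:
```python
from go import *
save('top','t8.png',(250,150,460,345),3.5)
save('scene','s8.png',(220,100,400,280),4)
go((.5816,-.086,.174,1.254))
```

```text
t12.6 pos [582.  -82.5 301.4] psi 1.259 q7 -0.52 q [ 0.3   0.61 -0.41  1.62  0.28  0.96 -0.52] open mm 60.2 F [-0.3 -0.2  0. ] tilt [-0.      0.0014]
row [-0.0047, 0.0009, 0.1698] 0.0023 rows>= 3.1
```

View pics/s8.png

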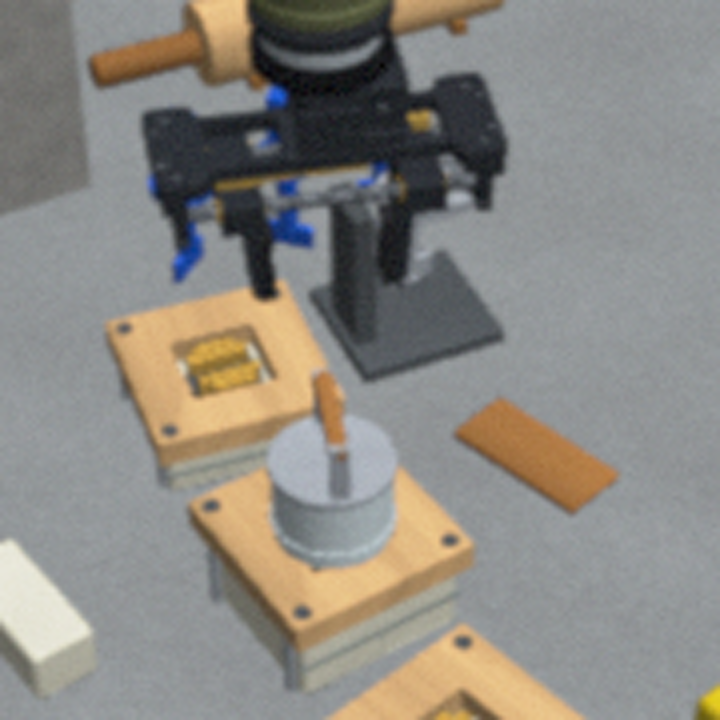

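View pics/t8.png

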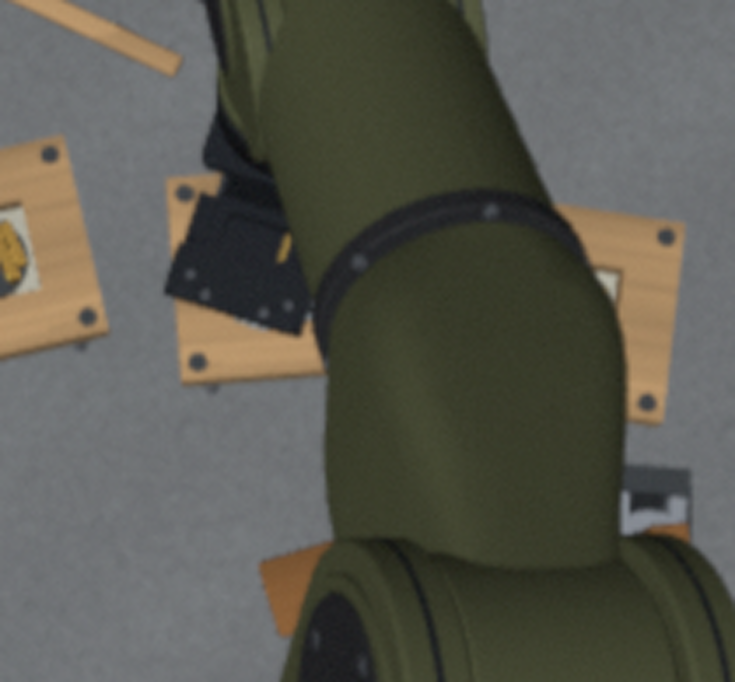

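Pot C is unmoved in the scene view and the jaws are aligned across its bar. Going down to grasp it.

{"fn": "jog_arm", "kwargs": {"rows": [[[-0.0047,0.001,0.04],0.002],[[-0.0047,0.001,0.09],0.002],[[-0.0047,0.001,0.13],0.002],[[-0.0047,0.001,0.16],0.002],[[-0.0047,0.001,0.17],0.002],[[-0.0047,0.001,0.17],0.002],[[-0.0047,0.001,0.17],0.002],[[-0.0047,0.001,0.17],0.002]]}}

```text
clock: 13.23
tool_pos: [0.583, -0.0883, 0.1755]
eef_rot: [0.811, 0.585, 0.001, 0.001]
contact_force: [0.1, -1.1, 0.6]
opening: 0.68
```

{"fn": "jog_arm", "kwargs": {"rows": [[[0,0,0],0],[[0,0,0],0],[[0,0,0],0],[[0,0,0],0],[[0,0,0],0],[[0,0,0],0],[[0,0,0],0],[[0,0,0],0]], "gripper": 0, "newtons": 40}}

```text
clock: 13.9
tool_pos: [0.5808, -0.0888, 0.1736]
eef_rot: [0.811, 0.585, -0.001, -0.0]
contact_force: [-1.9, 0.5, 1.9]
opening: 0.121
```

{"fn": "jog_arm", "kwargs": {"rows": [[[0,0,-0.02],0],[[0,0,-0.06],0],[[0,0,-0.1],0],[[0,0,-0.14],0],[[0,0,-0.17],0],[[0,0,-0.18],0],[[0,0,-0.18],0],[[0,0,-0.18],0]]}}

```text
clock: 14.57
tool_pos: [0.5807, -0.0891, 0.3074]
eef_rot: [0.811, 0.585, -0.001, -0.001]
contact_force: [-0.9, -0.2, -4.4]
opening: 0.125
```

Run:
```python
from go import *
save('scene','s9.png',(220,60,400,300),3)
go((.42,.408,.31,1.55),(.42,.408,.15,1.55))
```

```text
t14.6 pos [580.3 -89.1 306.7] psi 1.25 q7 -0.51 q [ 0.31  0.61 -0.41  1.62  0.28  0.98 -0.51] open mm 11.0 F [ 0.  -0.3 -3.9] tilt [-0.004  -0.0001]
row [0.5615, -0.4119, -0.0044] -0.15 rows>= 12.5
row [0.5615, -0.4119, 0.2089] -0.15 rows>= 3.8
```

View pics/s9.png

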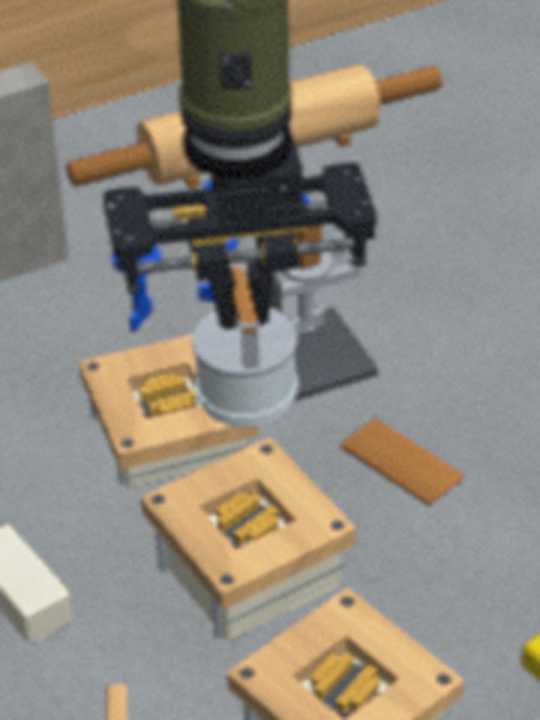

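Pot C is lifted cleanly and all three slots are visible now. Carrying it to the far-left part of the board.

{"fn": "jog_arm", "kwargs": {"rows": [[[0.01,-0.0073,0],0],[[0.03,-0.022,0],0],[[0.065,-0.0477,0],-0.01],[[0.105,-0.077,0],-0.02],[[0.145,-0.106,0],-0.03],[[0.185,-0.136,0],-0.04],[[0.225,-0.165,0],-0.06],[[0.265,-0.194,0],-0.07],[[0.305,-0.224,0],-0.08],[[0.345,-0.253,0],-0.1],[[0.385,-0.282,0],-0.11],[[0.425,-0.312,0],-0.12],[[0.465,-0.341,0],-0.13],[[0.505,-0.37,0],-0.14],[[0.535,-0.392,0],-0.145],[[0.553,-0.406,0],-0.15],[[0.56,-0.411,0],-0.15],[[0.5615,-0.412,0],-0.15],[[0.5615,-0.412,0],-0.15],[[0.5615,-0.412,0],-0.15]]}}

```text
clock: 16.28
tool_pos: [0.4222, 0.406, 0.3081]
eef_rot: [0.715, 0.699, -0.001, 0.001]
contact_force: [-0.4, -0.2, -4.9]
opening: 0.124
```

Run:
```python
from go import *
save('scene','s10.png',(300,220,560,460),2.8)
go((.42,.408,.15,1.55),(.42,.408,.112,1.55))
```

```text
t16.3 pos [422.4 406.  308.3] psi 1.547 q7 -1.17 q [-0.57  0.61 -0.48  1.62  0.32  0.99 -1.17] open mm 10.8 F [-0.4 -0.9 -3.8] tilt [ 0.0002 -0.0024]
row [0.0025, -0.0032, 0.2111] -0.0016 rows>= 3.8
row [0.0025, -0.0032, 0.2617] -0.0016 rows>= 0.9
```

View pics/s10.png

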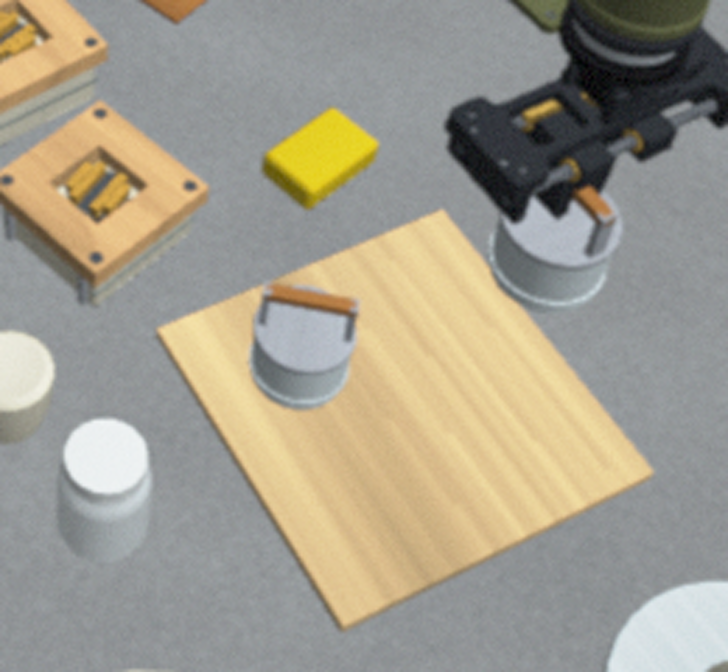

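Held high over the far-left area, with pot A standing undisturbed. Going down.

{"fn": "jog_arm", "kwargs": {"rows": [[[0.0025,-0.003,0.03],0],[[0.0025,-0.003,0.08],0],[[0.0025,-0.003,0.13],0],[[0.0025,-0.003,0.175],0],[[0.0025,-0.003,0.21],0],[[0.0025,-0.003,0.232],0],[[0.0025,-0.003,0.246],0],[[0.0025,-0.003,0.256],0],[[0.0025,-0.003,0.262],0],[[0.0025,-0.003,0.265],0],[[0.0025,-0.003,0.265],0]]}}

```text
clock: 17.25
tool_pos: [0.4193, 0.4106, 0.1108]
eef_rot: [0.715, 0.7, 0.001, -0.0]
contact_force: [-0.6, 0.5, -3.3]
opening: 0.124
```

{"fn": "jog_arm", "kwargs": {"rows": [[[0,0,0.002],0],[[0,0,0.003],0],[[0,0,0.003],0]]}}

```text
clock: 17.5
tool_pos: [0.4188, 0.4111, 0.1102]
eef_rot: [0.714, 0.7, 0.001, -0.0]
contact_force: [-3.2, -1.7, 9.5]
opening: 0.122
```

{"fn": "jog_arm", "kwargs": {"rows": [[[0,0,0],0],[[0,0,0],0],[[0,0,0],0],[[0,0,0],0],[[0,0,0],0],[[0,0,-0.02],0],[[0,0,-0.06],0],[[0,0,-0.11],0],[[0,0,-0.16],0],[[0,0,-0.21],0],[[0,0,-0.25],0],[[0,0,-0.26],0],[[0,0,-0.26],0]], "gripper": 60}}

```text
clock: 18.58
tool_pos: [0.4199, 0.4113, 0.3054]
eef_rot: [0.715, 0.699, 0.003, -0.0]
contact_force: [0.2, -0.3, -0.9]
opening: 0.682
```

Run:
```python
from go import *
save('scene','s11.png',(300,220,560,460),2.8)
save('top','t11.png',(290,170,460,345),4.4)
go((.4055,-.307,.31,1.27))
```

```text
t18.7 pos [418.9 409.4 301.7] psi 1.55 q7 -1.19 q [-0.57  0.62 -0.48  1.63  0.33  0.98 -1.19] open mm 59.8 F [ 0.4  0.7 -0.3] tilt [-0.0007 -0.0017]
row [-0.9554, 0.0023, -0.0111] 0.1399 rows>= 17.2
```

View pics/s11.png

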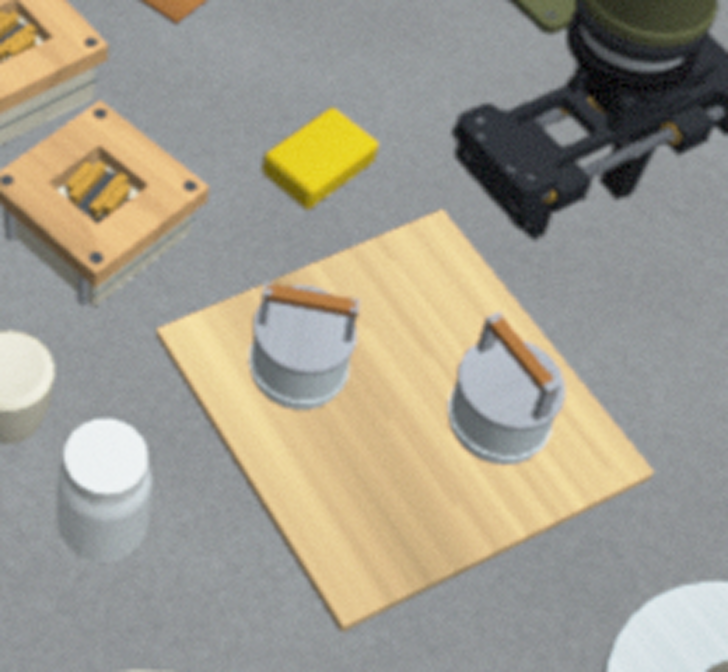

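View pics/t11.png

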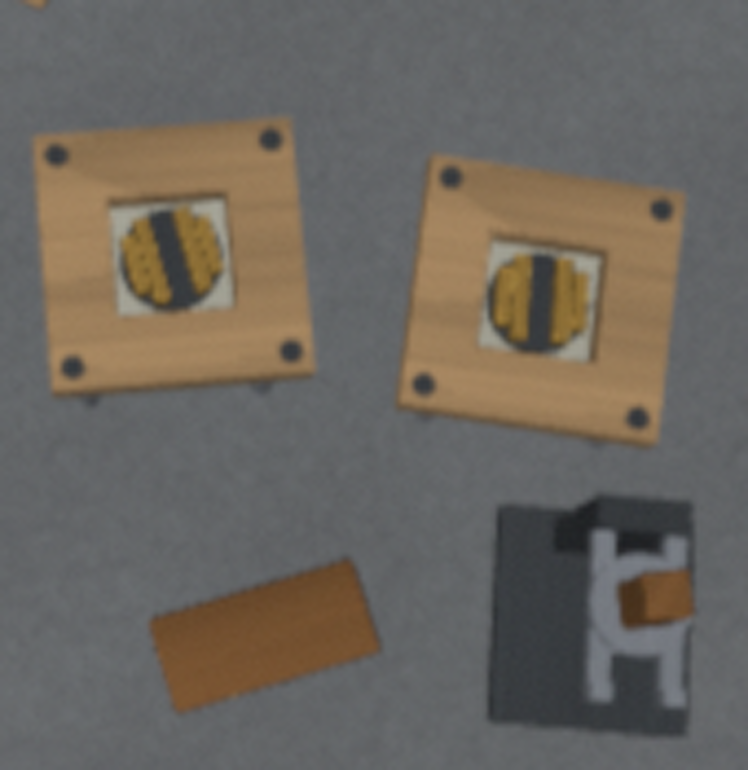

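Both pots stand fully on the board. Next are the slot angles, and a close crop of the key.

Run:
```python
from go import *
from tri import *
im=save('top','t12.png',(410,280,460,340),12)
W=lambda c,r_,z:p2w('top',r_,c,z)[:2]
# rectify each mould top at slot plane, 0.25mm/px, in mould-aligned frame
cs={'B':((.595,.094),.065,.235),'C':((.583,-.0895),.075,.082),'A':((.566,-.2767),.055,-.153)}
tiles=[]
for k,(c,H,y) in cs.items():
    N=280;mm=.00025
    g=(np.arange(N)-N/2)*mm
    # image: up = mould +x, left = mould +y
    mx=np.float32(np.zeros((N,N)));my=mx.copy()
    E=camera_model('top');K=np.array(E['mtx']);X=np.array(E['extrinsics'])
    a,b=np.meshgrid(-g,-g)  # a: y(left positive), b: x (up positive)
    wx=c[0]+b*np.cos(y)-a*np.sin(y); wy=c[1]+b*np.sin(y)+a*np.cos(y)
    P=np.stack([wx,wy,np.full_like(wx,H-.002)],-1)-X[:3,3]; P=P@X[:3,:3]
    u=K[0,0]*P[...,0]/-P[...,2]+K[0,2]; v=K[1,1]*-P[...,1]/-P[...,2]+K[1,2]
    t=cv2.remap(im,u.astype(np.float32),v.astype(np.float32),cv2.INTER_CUBIC)
    hsv=cv2.cvtColor(t,cv2.COLOR_RGB2HSV); r2=np.hypot(a,b)
    dark=((t.max(-1)<75)&(r2<.018)).astype(np.uint8)
    n,l,st,ce=cv2.connectedComponentsWithStats(dark); i=1+np.argmax(st[1:,4]); 
    pts=np.argwhere(l==i); px_=-(pts[:,0]-N/2)*mm; py_=-(pts[:,1]-N/2)*mm
    q=np.stack([px_,py_],1); m=q.mean(0); w,V=np.linalg.eigh(np.cov((q-m).T)); d=V[:,1]*np.sign(V[0,1])
    print(k,'slot in mould frame: c mm',m*1000,'ang',np.arctan2(d[1],d[0]),'sd',np.sqrt(w)*1000)
    tiles.append(t)
cv2.imwrite('pics/rect.png',np.hstack(tiles)[:,:,::-1])
save('scene','s12.png',(300,110,360,200),8)
```

```text
B slot in mould frame: c mm [-0.15001673  0.25276104] ang 0.20462800041780477 sd [ 3.04119507 10.20853061]
C slot in mould frame: c mm [-0.03922686  0.37197581] ang 0.19901579830550387 sd [ 2.8957588  10.22074171]
A slot in mould frame: c mm [-0.07891437 -0.05790935] ang 0.04133643528789908 sd [ 2.83480024 10.26045885]
```

View pics/rect.png

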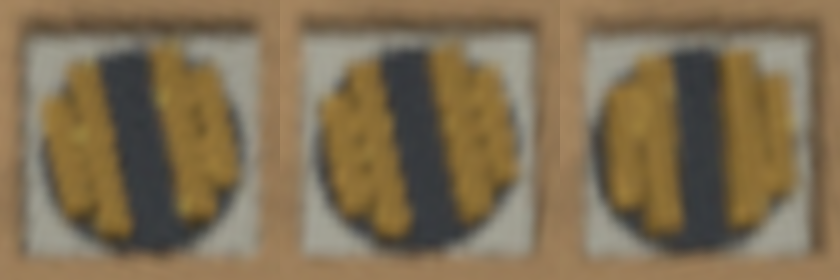

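View pics/t12.png

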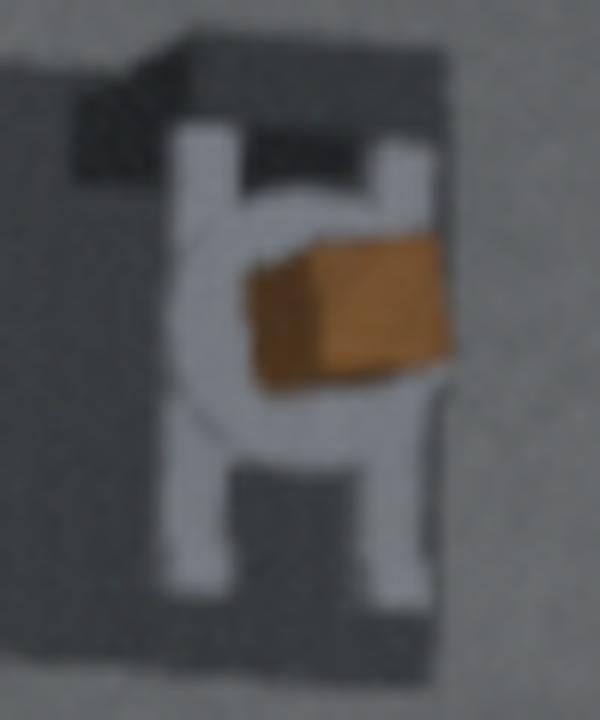

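View pics/s12.png

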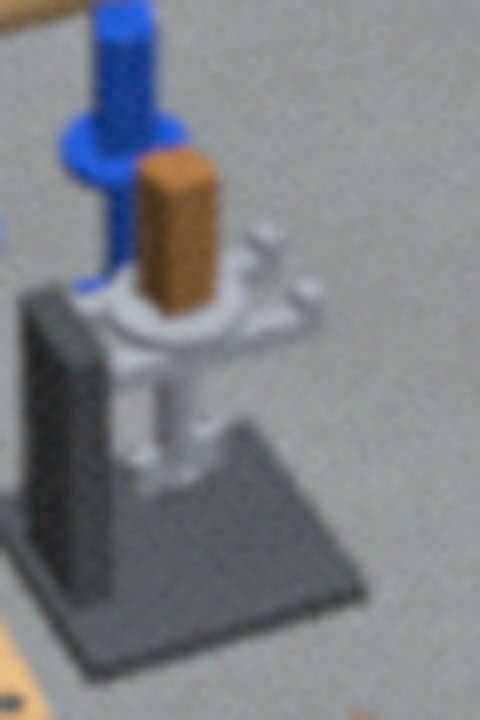

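The key is about 0.13 rad anticlockwise, with the blade along world x. In the scene crop its ends are at (140,470) and (210,435), which matches an x-aligned blade. I'll compute its axis position and the move there.

Run:
```python
from go import *
from tri import *
f=lambda p:px(p,(410,280),12)
for p,z in(((308,325),.121),((383,305),.177)):
    q=f(p);print(p2w('top',q[1],q[0],z)*1000)
go((.52,.05,.31,1.60),(.407,-.307,.30,1.70))
```

```text
[ 407.38847898 -305.84838866  121.        ]
[ 406.04975426 -305.64119067  177.        ]
t18.8 pos [418.6 409.1 300.7] psi 1.55 q7 -1.19 q [-0.57  0.62 -0.48  1.63  0.33  0.98 -1.19] open mm 60.1 F [-0.2 -0.4 -0.2] tilt [-0.0024 -0.0032]
row [-0.4758, 0.1453, -0.0124] -0.0251 rows>= 9.0
row [-0.9549, 0.0046, 0.0009] -0.0751 rows>= 9.0
```

{"fn": "jog_arm", "kwargs": {"rows": [[[-0.03,0.01,-0.01],0],[[-0.09,0.03,-0.01],0],[[-0.15,0.05,-0.01],0],[[-0.2,0.065,-0.01],0],[[-0.25,0.08,-0.01],0],[[-0.3,0.1,-0.01],0],[[-0.35,0.115,-0.01],0],[[-0.4,0.135,-0.01],-0.01],[[-0.45,0.143,-0.01],-0.02],[[-0.5,0.14,-0.01],-0.03],[[-0.55,0.13,-0.01],-0.04],[[-0.6,0.115,-0.01],-0.05],[[-0.65,0.1,-0.01],-0.06],[[-0.7,0.085,-0.01],-0.07],[[-0.75,0.07,-0.01],-0.075],[[-0.8,0.05,-0.01],-0.075],[[-0.85,0.035,-0.01],-0.075],[[-0.9,0.02,-0.01],-0.075],[[-0.94,0.008,-0.005],-0.075],[[-0.955,0.0046,0],-0.075]]}}

```text
clock: 20.45
tool_pos: [0.404, -0.3112, 0.3008]
eef_rot: [0.663, 0.749, -0.002, -0.001]
contact_force: [0.4, -0.5, -0.2]
opening: 0.679
```

{"fn": "jog_arm", "kwargs": {"rows": [[[0,0,0],0],[[0,0,0],0]]}}

```text
clock: 20.62
tool_pos: [0.4074, -0.3049, 0.3017]
eef_rot: [0.66, 0.751, 0.001, -0.001]
contact_force: [1.1, 0.3, 0.6]
opening: 0.68
```

Run:
```python
from go import *
save('top','t13.png',(380,250,500,350),6)
save('scene','s13.png',(270,60,390,200),5)
go((.4068,-.3058,.158,1.70))
```

```text
t20.7 pos [ 408.5 -303.5  302.6] psi 1.704 q7 0.31 q [ 0.91  0.52 -0.57  1.84  0.35  0.88  0.31] open mm 60.3 F [-0.2  1.3  0.8] tilt [0.0002 0.0018]
row [-0.0027, -0.0027, 0.1928] 0.0019 rows>= 3.5
```

View pics/t13.png

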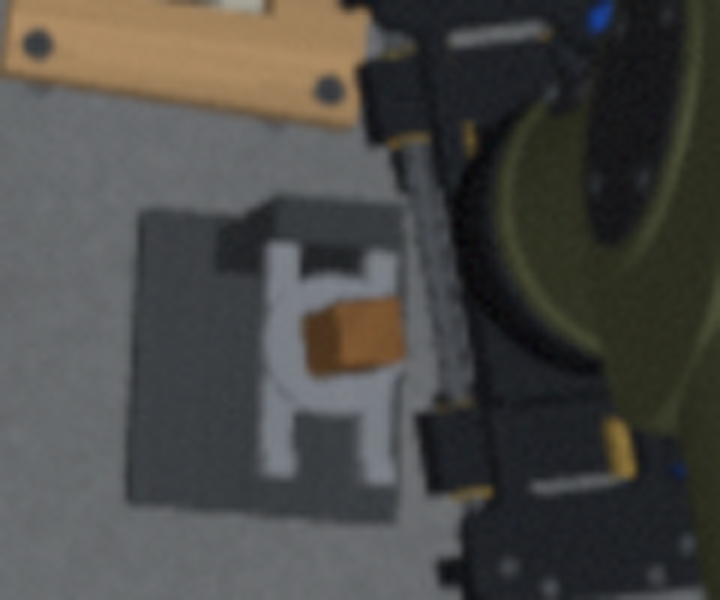

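View pics/s13.png

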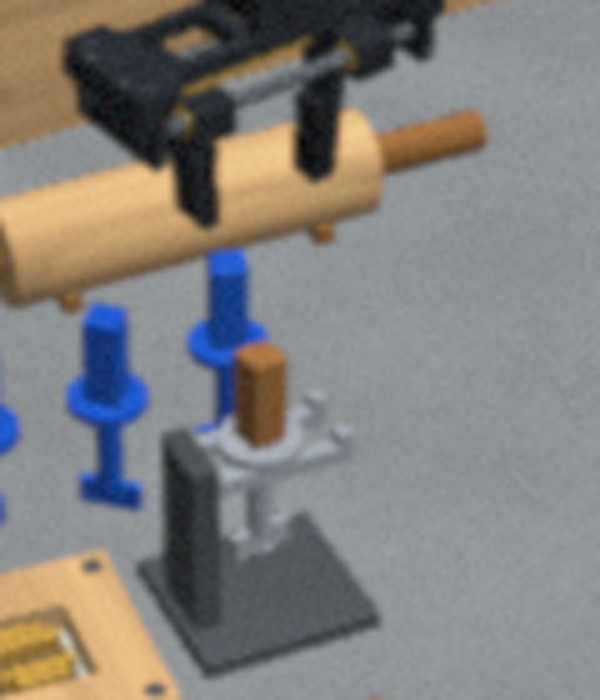

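The jaws straddle the handle fore and aft, and the fingertips will stop at 136 mm, above the prongs (123). Going down.

{"fn": "jog_arm", "kwargs": {"rows": [[[-0.002,-0.003,0.03],0.002],[[-0.002,-0.003,0.08],0.002],[[-0.002,-0.003,0.12],0.002],[[-0.002,-0.003,0.155],0.002],[[-0.002,-0.003,0.18],0.002],[[-0.002,-0.003,0.192],0.002],[[-0.002,-0.003,0.192],0.002],[[-0.002,-0.003,0.192],0.002],[[-0.002,-0.003,0.192],0.002]]}}

```text
clock: 21.47
tool_pos: [0.4067, -0.3075, 0.16]
eef_rot: [0.661, 0.75, 0.0, 0.001]
contact_force: [0.1, 0.3, -0.1]
opening: 0.681
```

Run:
```python
from go import *
save('scene','s14.png',(270,60,390,200),5)
go((.4068,-.3058,.158,1.70))
```

```text
t21.5 pos [ 406.5 -307.8  160.1] psi 1.696 q7 0.13 q [ 0.81  0.72 -0.41  2.    0.55  0.53  0.13] open mm 59.9 F [-0.3 -0.4  0.4] tilt [ 0.0024 -0.0013]
row [0.0027, 0.0007, 0.0029] -0.0018 rows>= 0.1
```

View pics/s14.png

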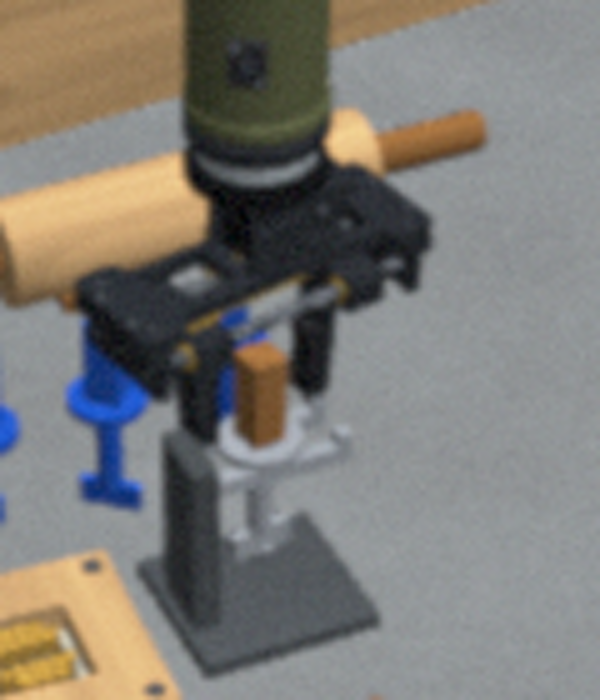

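The handle sits between the fingers (crop: fingertips at (200,440) and (312,395), handle at (262,414)). Closing.

{"fn": "jog_arm", "kwargs": {"rows": [[[0.002,0,0.003],0],[[0.002,0,0.003],0],[[0.002,0,0.003],0],[[0.002,0,0.003],0],[[0.002,0,0.003],0],[[0.002,0,0.003],0],[[0.002,0,0.003],0],[[0.002,0,0.003],0]], "gripper": 0, "newtons": 50}}

```text
clock: 22.18
tool_pos: [0.4047, -0.3066, 0.1566]
eef_rot: [0.662, 0.75, -0.0, -0.0]
contact_force: [-2.2, -0.9, 2.7]
opening: 0.245
```

{"fn": "jog_arm", "kwargs": {"rows": [[[0,0,-0.005],0],[[0,0,-0.01],0],[[0,0,-0.02],0],[[0,0,-0.03],0],[[0,0,-0.034],0],[[0,0,-0.034],0],[[0,0,-0.034],0]]}}

```text
clock: 22.77
tool_pos: [0.4054, -0.3065, 0.1824]
eef_rot: [0.662, 0.75, 0.0, 0.0]
contact_force: [-0.9, 0.1, -2.9]
opening: 0.249
```

Run:
```python
from go import *
save('scene','s15.png',(270,60,390,200),5)
go((.2968,-.298,.185,1.70))
```

```text
t22.8 pos [ 405.2 -306.4  182.1] psi 1.696 q7 0.16 q [ 0.83  0.69 -0.44  1.98  0.52  0.58  0.16] open mm 21.7 F [-0.6 -0.1 -3. ] tilt [ 0.0001 -0.0001]
row [0.0291, -0.142, -0.0038] -0.0022 rows>= 2.6
```

View pics/s15.png

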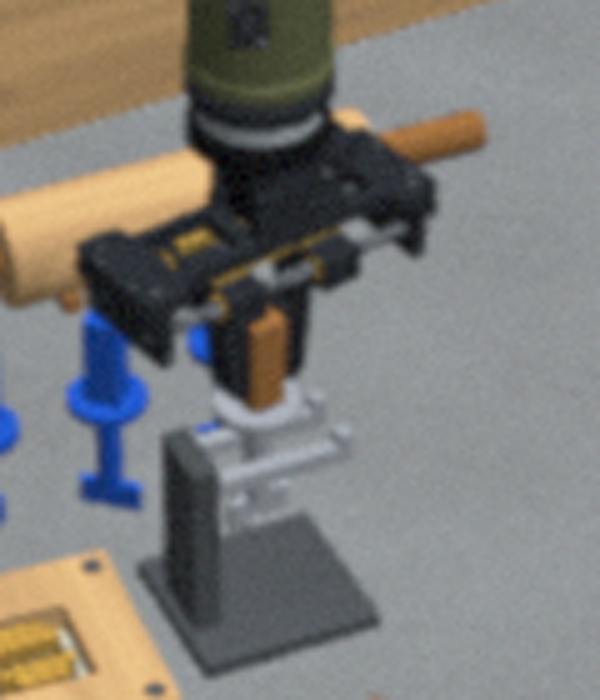

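The key is lifted 25 mm (opening 21.7 mm) and its collar clears the tips. I'll take it out along the hanger's -x, then up.

{"fn": "jog_arm", "kwargs": {"rows": [[[0.002,-0.01,-0.004],0],[[0.006,-0.03,-0.004],0],[[0.01,-0.055,-0.004],0],[[0.015,-0.08,-0.004],0],[[0.019,-0.1,-0.004],0],[[0.021,-0.112,-0.004],0],[[0.021,-0.112,-0.004],0],[[0.021,-0.112,-0.004],0],[[0.021,-0.112,-0.03],0],[[0.021,-0.112,-0.07],0],[[0.021,-0.112,-0.11],0],[[0.021,-0.112,-0.15],0],[[0.021,-0.112,-0.16],0],[[0.021,-0.112,-0.16],0],[[0.021,-0.112,-0.16],0]]}}

```text
clock: 24.07
tool_pos: [0.3202, -0.3012, 0.3016]
eef_rot: [0.661, 0.75, 0.0, 0.0]
contact_force: [-0.4, -0.2, -2.8]
opening: 0.243
```

Run:
```python
from go import *
save('scene','s16.png',(270,30,430,200),4)
save('top','t16.png',(380,250,560,400),4)
b=-.105
go((.566,-.277,.30,b+np.pi/2),(.566,-.277,.19,b+np.pi/2))
```

```text
t24.2 pos [ 319.4 -300.7  300.6] psi 1.696 q7 0.38 q [ 1.07  0.44 -0.61  2.03  0.35  0.78  0.38] open mm 21.5 F [-0.3 -0.2 -2.7] tilt [-0.0021  0.0018]
row [-0.0097, 0.3302, 0.0009] 0.1152 rows>= 5.9
row [-0.0097, 0.3302, 0.1475] 0.1152 rows>= 2.6
```

View pics/s16.png

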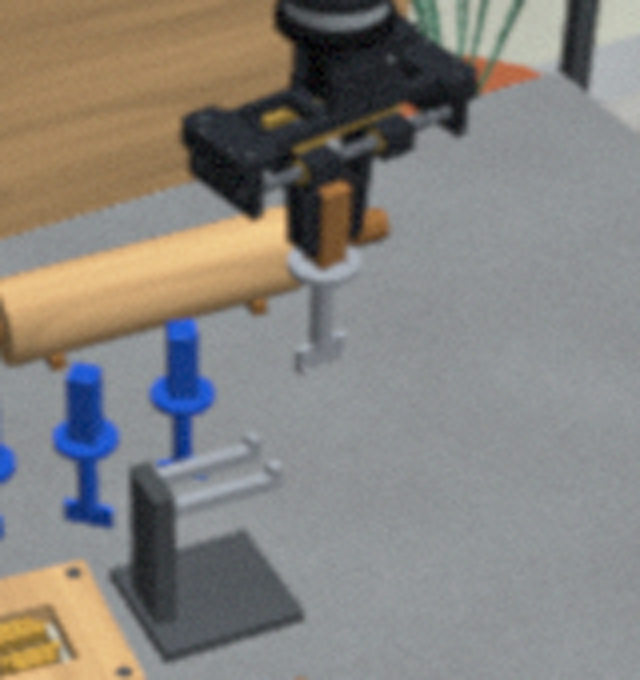

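View pics/t16.png

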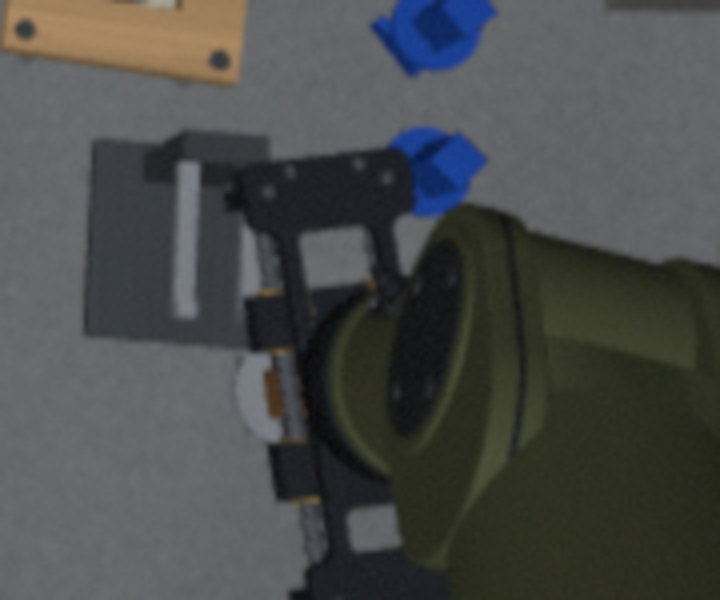

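The key came free, hanging straight with the blade along tool y (blade ends at crop (300,362) and (345,345)). I'll check its offset from the TCP.

Run:
```python
from go import *
p=get_state()['tool_pos']
for dz in(-.0386,-.1176,-.0996):
  for o in((0,0),(0,.005),(.005,0)):
    print(dz,o,np.round(w2p('scene',p+[o[0],o[1],dz])[::-1],1))
for n in('key','key_collar'):print(n,[(np.round(d['pixel'],1).tolist(),round(d['p'],2)) for d in mark_of(n,'scene')])
```

```text
-0.0386 (0, 0) [351.4  96.4]
-0.0386 (0, 0.005) [352.4  97.4]
-0.0386 (0.005, 0) [349.8  96.9]
-0.1176 (0, 0) [350.2 121.1]
-0.1176 (0, 0.005) [351.2 122.1]
-0.1176 (0.005, 0) [348.7 121.7]
-0.0996 (0, 0) [350.5 115.7]
-0.0996 (0, 0.005) [351.5 116.6]
-0.0996 (0.005, 0) [348.9 116.2]
key [([160.1, 291.4], 0.71), ([122.5, 351.1], 0.68), ([148.6, 314.3], 0.58), ([167.3, 265.9], 0.56)]
key_collar [([147.4, 266.1], 0.85), ([130.3, 316.4], 0.82), ([98.6, 350.6], 0.68), ([138.0, 294.8], 0.62)]
```

The projected and observed positions agree to under 1 px, so the key is on the tool axis. Moving over mould A.

{"fn": "jog_arm", "kwargs": {"rows": [[[0,0.02,0],0.02],[[-0.001,0.06,0],0.04],[[-0.003,0.11,0],0.06],[[-0.005,0.16,0],0.08],[[-0.006,0.21,0],0.1],[[-0.008,0.26,0],0.115],[[-0.009,0.3,0],0.115],[[-0.0097,0.324,0],0.115],[[-0.0097,0.33,0],0.115],[[-0.0097,0.33,0.04],0.115],[[-0.0097,0.33,0.08],0.115],[[-0.0097,0.33,0.12],0.115],[[-0.0097,0.33,0.143],0.115],[[-0.0097,0.33,0.147],0.115],[[-0.0097,0.33,0.147],0.115],[[-0.0097,0.33,0.147],0.115]]}}

```text
clock: 25.6
tool_pos: [0.5666, -0.2778, 0.1924]
eef_rot: [0.743, 0.669, 0.0, 0.0]
contact_force: [0.0, -0.5, -2.3]
opening: 0.243
```

Run:
```python
from go import *
save('scene','s17.png',(220,90,340,230),5)
save('top','t17.png',(350,180,480,290),5.5)
b=-.105
go((.566,-.277,.19,b+np.pi/2),(.566,-.277,.163,b+np.pi/2))
p=get_state()['tool_pos']
for z in(.0574,.053):print(np.round(w2p('scene',[.566,-.277,z])[::-1],1),np.round(w2p('scene',[p[0],p[1],p[2]-.1176])[::-1],1))
```

```text
t25.7 pos [ 567.3 -277.9  193.4] psi 1.466 q7 -0.1 q [ 0.62  0.8  -0.44  1.6   0.43  0.83 -0.1 ] open mm 21.9 F [ 0.4 -0.3 -2.4] tilt [ 0.0028 -0.0011]
row [0.001, -0.0019, 0.0046] -0.0001 rows>= 0.1
row [0.001, -0.0019, 0.0406] -0.0001 rows>= 0.6
[275. 190.] [274.1 184.9]
[275.1 191.2] [274.1 184.9]
```

View pics/s17.png

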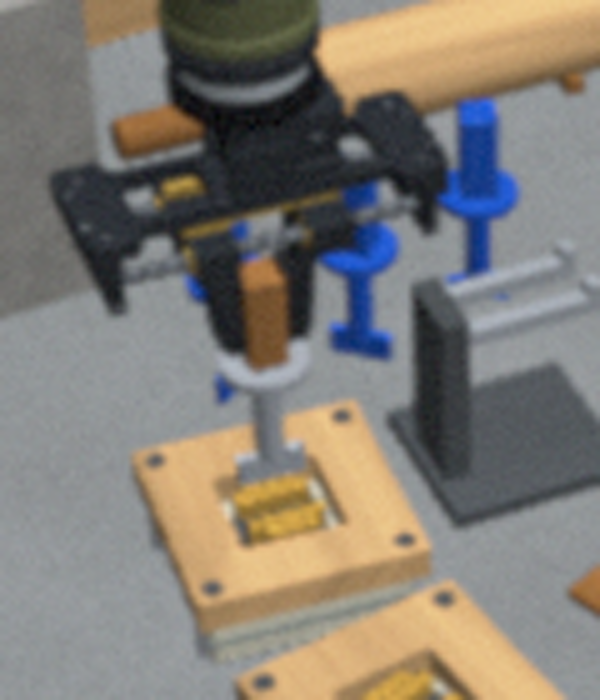

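View pics/t17.png

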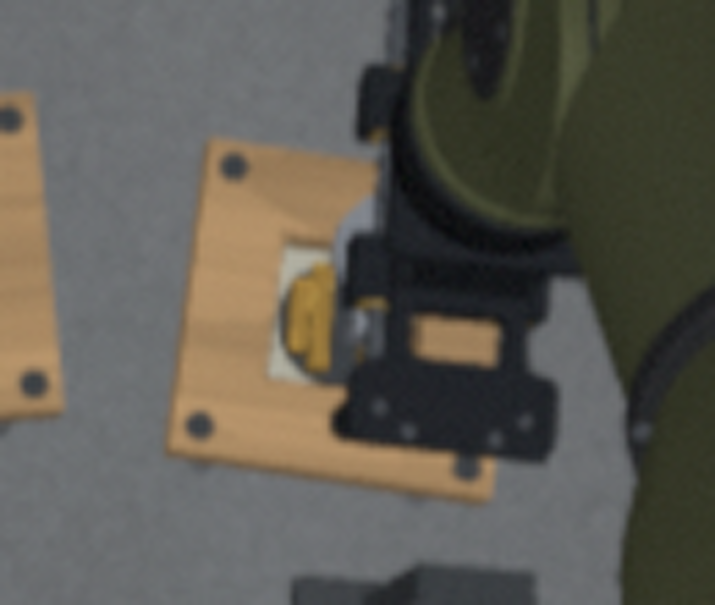

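The blade (bottom edge at 76 mm) is over the head, and the slot is at the predicted spot (scene px (275,191)). Going down slowly into it.

{"fn": "jog_arm", "kwargs": {"rows": [[[0.001,-0.002,0.006],0],[[0.001,-0.002,0.012],0],[[0.001,-0.002,0.018],0],[[0.001,-0.002,0.023],0],[[0.001,-0.002,0.028],0],[[0.001,-0.002,0.033],0],[[0.001,-0.002,0.037],0],[[0.001,-0.002,0.037],0],[[0.001,-0.002,0.037],0],[[0.001,-0.002,0.037],0]]}}

```text
clock: 26.53
tool_pos: [0.5652, -0.2766, 0.1642]
eef_rot: [0.743, 0.669, 0.0, 0.0]
contact_force: [1.6, 0.1, -2.3]
opening: 0.248
```

Run:
```python
from go import *
save('scene','s18.png',(220,90,340,230),5)
save('top','t18.png',(350,180,480,290),5.5)
go((.566,-.277,.163,-.105+np.pi/2))
```

```text
t26.6 pos [ 565.2 -276.6  164.3] psi 1.466 q7 -0.12 q [ 0.61  0.84 -0.42  1.63  0.45  0.77 -0.12] open mm 21.4 F [-0.2  0.3 -2.2] tilt [ 0.0005 -0.0002]
row [-0.0004, 0.0011, 0.0018] -0.0 rows>= 0.0
```

View pics/s18.png

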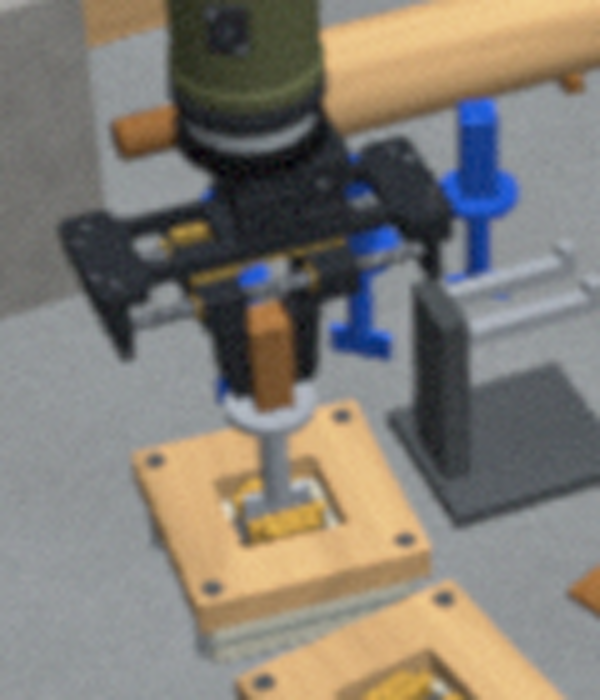

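The blade is 6 mm into the slot with no contact force. I'll go 2 mm deeper and turn anticlockwise (negative turn).

{"fn": "jog_arm", "kwargs": {"rows": [[[0,0,0.002],0],[[0,0.001,0.003],-0.02],[[0,0.001,0.003],-0.06],[[0,0.001,0.003],-0.1],[[0,0.001,0.003],-0.14],[[0,0.001,0.003],-0.18],[[0,0.001,0.003],-0.22],[[0,0.001,0.003],-0.26],[[0,0.001,0.003],-0.3],[[0,0.001,0.003],-0.34],[[0,0.001,0.003],-0.38],[[0,0.001,0.003],-0.42],[[0,0.001,0.003],-0.46],[[0,0.001,0.003],-0.5],[[0,0.001,0.003],-0.53],[[0,0.001,0.003],-0.56],[[0,0.001,0.003],-0.58],[[0,0.001,0.003],-0.58]]}}

```text
clock: 28.13
tool_pos: [0.5656, -0.2765, 0.1618]
eef_rot: [0.255, 0.967, 0.0, -0.0]
contact_force: [-0.7, 0.7, -0.7]
opening: 0.246
```

Run:
```python
from go import *
save('scene','s19.png',(220,90,340,230),5)
save('top','t19.png',(350,180,480,290),5.5)
go((.566,-.277,.162,1.30+np.pi/2)); print(get_state()['moment'])
```

```text
t28.2 pos [ 565.6 -276.5  161.8] psi 2.624 q7 0.81 q [ 0.76  0.91 -0.72  1.62  0.72  0.9   0.81] open mm 21.6 F [ 0.5  0.5 -1.7] tilt [-0.0002  0.0003]
row [-0.0007, -0.0003, -0.0003] -0.1232 rows>= 2.0
[0.2578825  0.08681166 0.00602735]
```

View pics/s19.png

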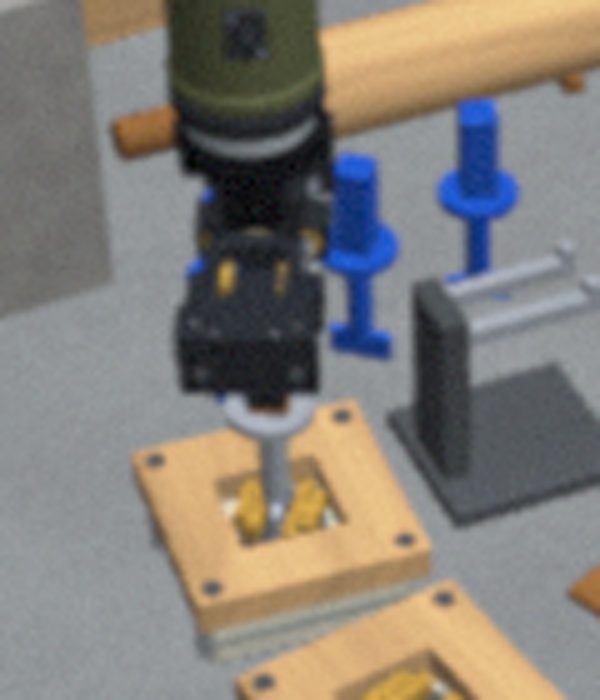

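View pics/t19.png

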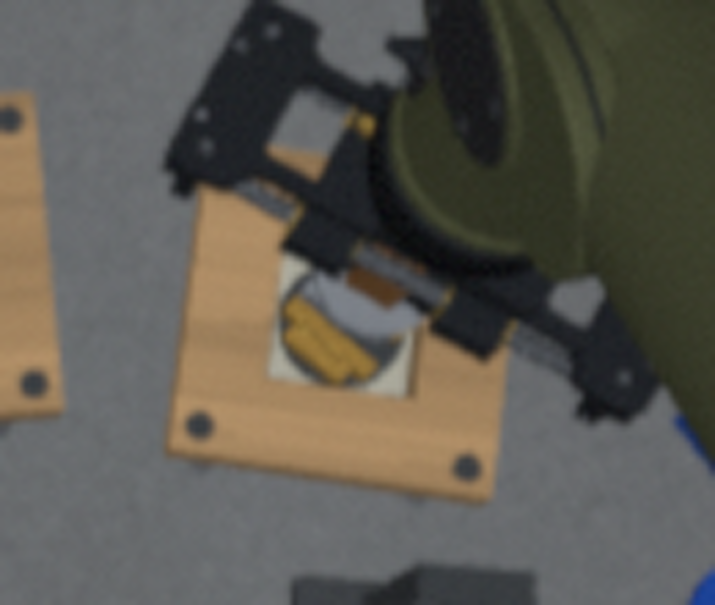

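The screw follows (gold halves turned by about 1 rad). Continuing slowly to the stop.

{"fn": "jog_arm", "kwargs": {"rows": [[[0,0,0],-0.02],[[0,0,0],-0.04],[[0,0,0],-0.06],[[0,0,0],-0.08],[[0,0,0],-0.1],[[0,0,0],-0.115],[[0,0,0],-0.13],[[0,0,0],-0.13],[[0,0,0],-0.13]]}}

```text
clock: 28.98
tool_pos: [0.5653, -0.2762, 0.1618]
eef_rot: [0.128, 0.992, 0.0, -0.001]
contact_force: [-2.3, 1.6, -0.4]
opening: 0.249
```

Run:
```python
from go import *
go((.566,-.277,.162,1.30+np.pi/2)); print(get_state()['moment'])
```

```text
t29.0 pos [ 565.3 -276.2  161.8] psi 2.885 q7 1.03 q [ 0.79  0.92 -0.78  1.62  0.77  0.93  1.03] open mm 21.9 F [-2.3  1.6 -0.4] tilt [-0.0011  0.0006]
row [-0.0011, -0.0008, -0.0003] 0.0069 rows>= 0.1
[ 0.60251198  0.42438231 -0.04132308]
```

{"fn": "jog_arm", "kwargs": {"rows": [[[0,0,0],-0.015],[[0,0,0],-0.03],[[0,0,0],-0.045],[[0,0,0],-0.045],[[0,0,0],-0.045]]}}

```text
clock: 29.4
tool_pos: [0.5654, -0.2763, 0.1618]
eef_rot: [0.084, 0.996, 0.0, -0.001]
contact_force: [-2.4, 3.6, 0.6]
opening: 0.247
```

Run:
```python
from go import *
save('top','t20.png',(350,180,480,290),5.5)
go((.566,-.277,.162,1.30+np.pi/2)); print(get_state()['moment'])
```

```text
t29.4 pos [ 565.4 -276.3  161.8] psi 2.974 q7 1.11 q [ 0.79  0.93 -0.8   1.62  0.79  0.95  1.11] open mm 21.8 F [-2.   2.6  0.3] tilt [-0.0009  0.0007]
row [-0.0009, -0.0008, -0.0003] 0.0514 rows>= 0.8
[ 0.92236129  0.59590232 -0.56638227]
```

View pics/t20.png

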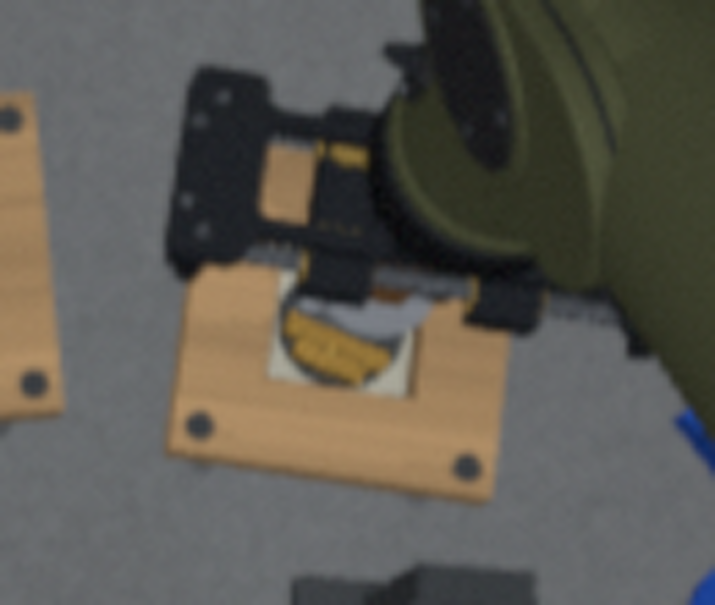

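Mz jumped to -0.57 N m, so the hard stop is reached. I'll back off the play and lift out.

{"fn": "jog_arm", "kwargs": {"rows": [[[0,0,0],0.04],[[0,0,0],0.08],[[0,0,0],0.1],[[0,0,0],0.1],[[0,0,-0.01],0.1],[[0,0,-0.025],0.1],[[0,0,-0.05],0.1],[[0,0,-0.09],0.1],[[0,0,-0.13],0.1],[[0,0,-0.17],0.1],[[0,0,-0.18],0.1],[[0,0,-0.18],0.1]]}}

```text
clock: 30.45
tool_pos: [0.5675, -0.2767, 0.3004]
eef_rot: [0.182, 0.983, -0.0, 0.003]
contact_force: [0.7, 1.0, -2.4]
opening: 0.246
```

Run:
```python
from go import *
save('scene','s21.png',(200,40,380,280),3)
go((.583,-.0893,.30,.24+np.pi/2),(.583,-.0893,.21,.24+np.pi/2))
```

```text
t30.5 pos [ 566.1 -276.9  297.8] psi 2.776 q7 1.07 q [ 0.81  0.77 -0.85  1.49  0.61  1.16  1.07] open mm 22.0 F [ 0.3  0.4 -3.6] tilt [ 0.0021 -0.0013]
row [0.0683, 0.2416, -0.0029] 0.4827 rows>= 7.7
row [0.0683, 0.2416, 0.1171] 0.4827 rows>= 2.2
```

View pics/s21.png

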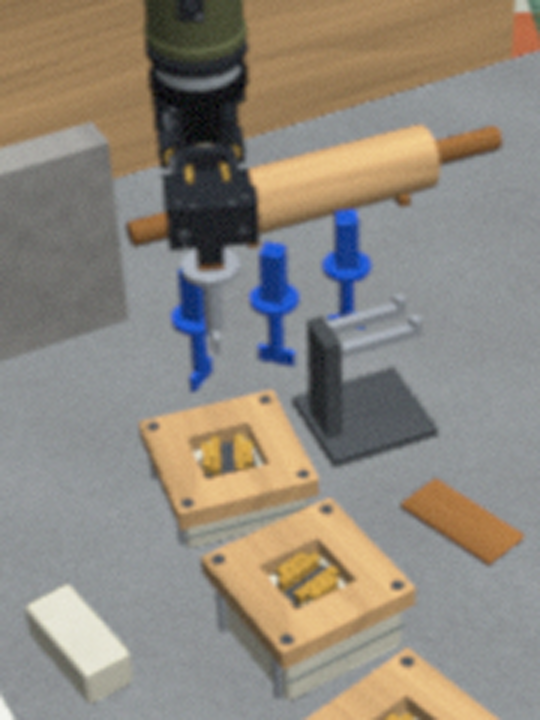

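Screw A now stands nearly across the mould, and the key is still held straight. On to mould C.

{"fn": "jog_arm", "kwargs": {"rows": [[[0.005,0.02,0],0.05],[[0.013,0.05,0],0.1],[[0.023,0.08,0],0.15],[[0.032,0.115,0],0.2],[[0.042,0.15,0],0.25],[[0.052,0.185,0],0.3],[[0.06,0.215,0],0.35],[[0.066,0.235,0],0.4],[[0.068,0.241,0],0.45],[[0.068,0.2416,0],0.48],[[0.068,0.2416,0],0.4825],[[0.068,0.2416,0.04],0.4825],[[0.068,0.2416,0.08],0.4825],[[0.068,0.2416,0.11],0.4825],[[0.068,0.2416,0.117],0.4825],[[0.068,0.2416,0.117],0.4825],[[0.068,0.2416,0.117],0.4825]]}}

```text
clock: 31.92
tool_pos: [0.5832, -0.0894, 0.2092]
eef_rot: [0.617, 0.787, 0.0, -0.0]
contact_force: [-0.2, 0.2, -3.1]
opening: 0.243
```

Run:
```python
from go import *
save('scene','s22.png',(240,110,360,270),4.5)
go((.583,-.0893,.183,.24+np.pi/2))
print(np.round(w2p('scene',[.583,-.0893,.073])[::-1],1))
```

```text
t32.0 pos [583.8 -89.2 210. ] psi 1.811 q7 -0.15 q [ 0.38  0.75 -0.53  1.72  0.5   0.81 -0.15] open mm 21.6 F [ 0.7 -0.  -3. ] tilt [0.0019 0.0002]
row [0.0002, -0.001, 0.036] 0.0002 rows>= 0.6
[301.7 232.1]
```

View pics/s22.png

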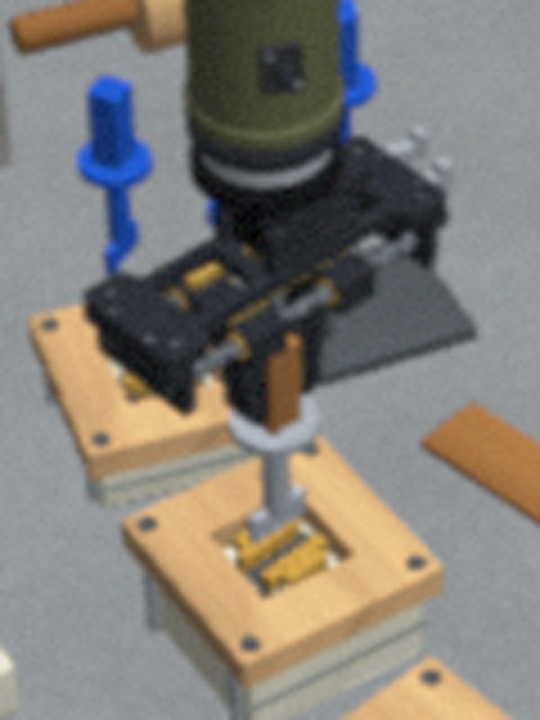

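The blade is parallel to slot C and above it. Inserting.

{"fn": "jog_arm", "kwargs": {"rows": [[[0,-0.001,0.006],0],[[0,-0.001,0.012],0],[[0,-0.001,0.018],0],[[0,-0.001,0.022],0],[[0,-0.001,0.026],0],[[0,-0.001,0.03],0],[[0,-0.001,0.034],0],[[0,-0.001,0.036],0],[[0,-0.001,0.036],0],[[0,-0.001,0.036],0]]}}

```text
clock: 32.8
tool_pos: [0.5822, -0.0894, 0.182]
eef_rot: [0.617, 0.787, -0.0, -0.0]
contact_force: [0.7, -0.5, -2.4]
opening: 0.247
```

Run:
```python
from go import *
save('scene','s23.png',(240,110,360,270),4.5)
go((.583,-.0893,.182,.24+np.pi/2));print(get_state()['moment'])
```

```text
t32.9 pos [582.3 -89.4 182.1] psi 1.811 q7 -0.17 q [ 0.36  0.78 -0.51  1.74  0.53  0.76 -0.17] open mm 21.5 F [-0.3 -0.2 -3.9] tilt [ 0.0002 -0.0001]
row [-0.0001, 0.0009, 0.0002] 0.0 rows>= 0.0
[-0.04954862 -0.06457397  0.03174577]
```

View pics/s23.png

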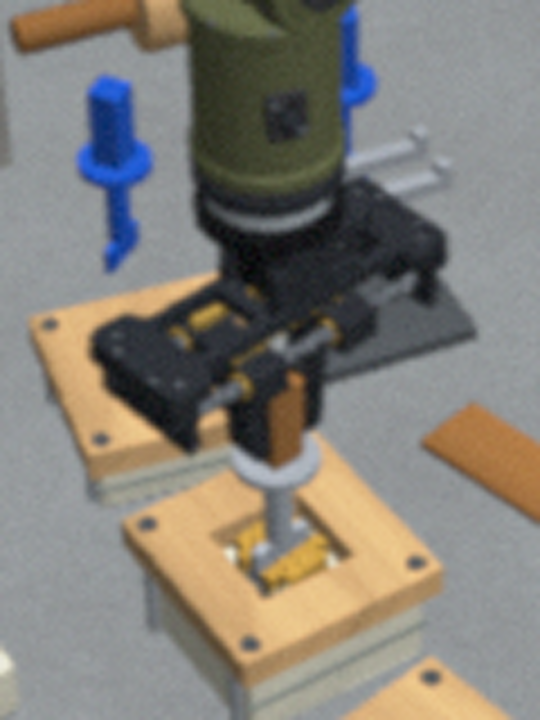

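Inserted 8–9 mm with no side load. Turning anticlockwise.

{"fn": "jog_arm", "kwargs": {"rows": [[[0,0.001,0],-0.02],[[0,0.001,0],-0.06],[[0,0.001,0],-0.1],[[0,0.001,0],-0.14],[[0,0.001,0],-0.18],[[0,0.001,0],-0.22],[[0,0.001,0],-0.26],[[0,0.001,0],-0.3],[[0,0.001,0],-0.34],[[0,0.001,0],-0.38],[[0,0.001,0],-0.42],[[0,0.001,0],-0.46],[[0,0.001,0],-0.5],[[0,0.001,0],-0.53],[[0,0.001,0],-0.56],[[0,0.001,0],-0.59],[[0,0.001,0],-0.61],[[0,0.001,0],-0.63],[[0,0.001,0],-0.65],[[0,0.001,0],-0.65]]}}

```text
clock: 34.52
tool_pos: [0.5822, -0.0881, 0.1822]
eef_rot: [0.015, 1.0, 0.001, -0.001]
contact_force: [-2.3, 3.0, -1.3]
opening: 0.24
```

{"fn": "jog_arm", "kwargs": {"rows": [[[0,0,0],-0.015],[[0,0,0],-0.03],[[0,0,0],-0.04],[[0,0,0],-0.04]]}}

```text
clock: 34.85
tool_pos: [0.5822, -0.0882, 0.1822]
eef_rot: [-0.024, 1.0, 0.001, -0.001]
contact_force: [-4.3, 3.3, 0.7]
opening: 0.248
```

Run:
```python
from go import *
save('scene','s24.png',(240,110,360,270),4.5)
save('top','t24.png',(270,170,390,280),5.5)
go((.583,-.0893,.182,.24+np.pi/2));print(get_state()['moment'])
```

```text
t35.0 pos [582.2 -88.2 182.2] psi -3.094 q7 0.95 q [ 0.54  0.88 -0.87  1.73  0.82  0.94  0.95] open mm 21.7 F [-4.   4.4  1.3] tilt [-0.0015  0.0016]
row [-0.001, -0.0015, 0.0002] -2.4522 rows>= 39.2
[ 1.15726056  1.09101487 -0.32481323]
```

View pics/s24.png

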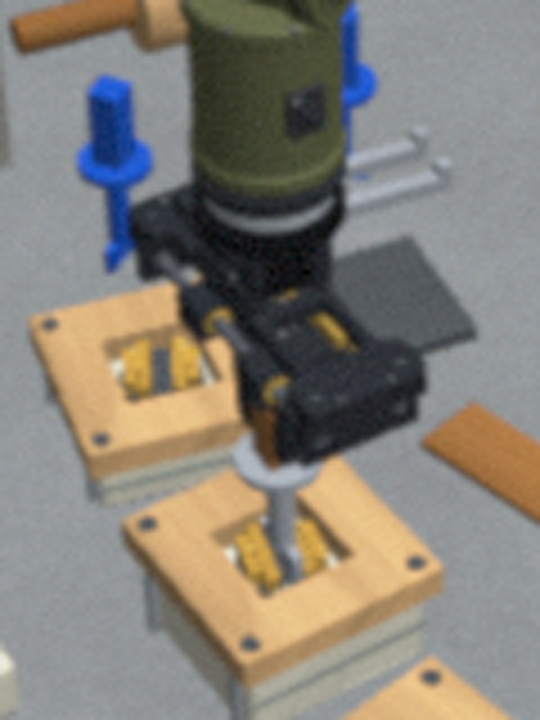

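View pics/t24.png

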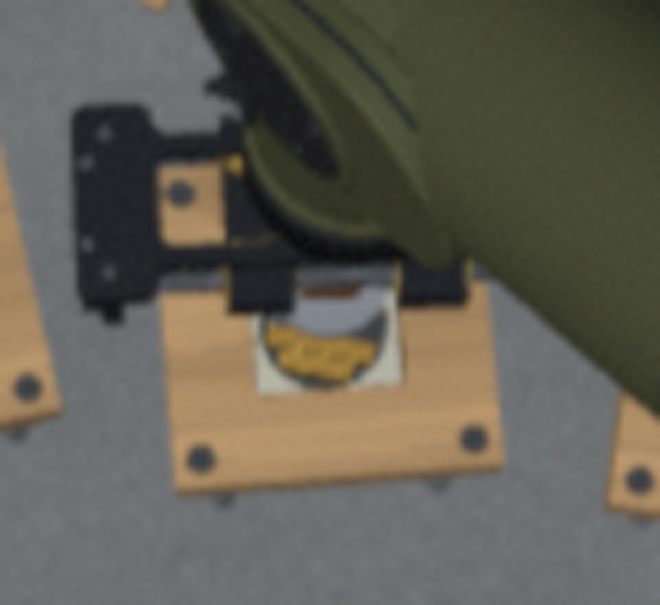

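{"fn": "jog_arm", "kwargs": {"rows": [[[0,0,0],-0.01],[[0,0,0],-0.02],[[0,0,0],-0.02]]}}

```text
clock: 35.2
tool_pos: [0.5823, -0.0882, 0.1822]
eef_rot: [-0.043, 0.999, 0.001, -0.001]
contact_force: [-3.8, 3.4, 1.4]
opening: 0.248
```

Run:
```python
from go import *
go();print(get_state()['moment'])
```

```text
t35.2 pos [582.3 -88.2 182.2] psi -3.055 q7 0.98 q [ 0.54  0.88 -0.88  1.73  0.82  0.94  0.98] open mm 21.8 F [-3.8  3.4  1.4] tilt [-0.0015  0.0021]
[ 1.18772897  1.02406532 -0.83348025]
```

Mz is -0.83 N m, so this one is at its stop too. Backing off and lifting out.

{"fn": "jog_arm", "kwargs": {"rows": [[[0,0,0],0.04],[[0,0,0],0.08],[[0,0,0],0.12],[[0,0,0],0.12],[[0,0,-0.01],0.12],[[0,0,-0.025],0.12],[[0,0,-0.05],0.12],[[0,0,-0.09],0.12],[[0,0,-0.13],0.12],[[0,0,-0.155],0.12],[[0,0,-0.155],0.12],[[0,0,-0.155],0.12]]}}

```text
clock: 36.2
tool_pos: [0.5835, -0.0893, 0.2997]
eef_rot: [0.075, 0.997, -0.0, 0.002]
contact_force: [-0.0, 0.4, -3.1]
opening: 0.244
```

Run:
```python
from go import *
save('scene','s25.png',(220,60,400,330),2.2)
s,M=pose();psi=np.arctan2(M[1,0],M[0,0]);psi%=2*np.pi;print(psi)
p=s['tool_pos'];print(p)
t=np.array([.595,.0942]);ps=.39+np.pi/2
A=np.array([[np.cos(psi),np.sin(psi)],[np.sin(psi),-np.cos(psi)]])
print((A.T@(t-p[:2]))/.75,-(ps-psi)/2,(p[2]-.20)/.75)
```

```text
2.9912113920043133
[ 0.58262367 -0.08970593  0.29816201]
[0.02042031 0.24491272] 0.5152075326047083 0.1308826740068283
```

View pics/s25.png

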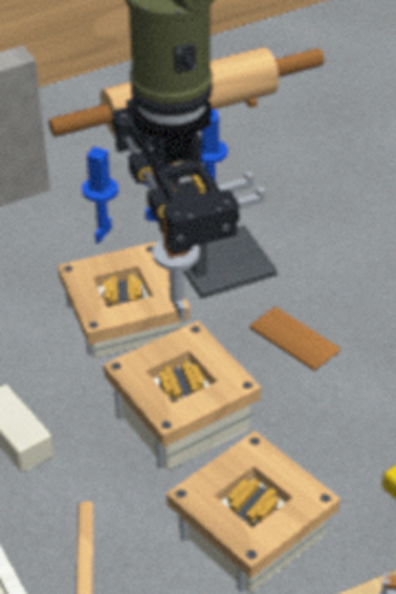

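Screws A and C are both turned. Now mould B.

{"fn": "jog_arm", "kwargs": {"rows": [[[0.002,0.02,0],0.05],[[0.004,0.05,0],0.1],[[0.007,0.085,0],0.15],[[0.01,0.12,0],0.2],[[0.013,0.155,0],0.25],[[0.016,0.19,0],0.3],[[0.018,0.22,0],0.35],[[0.02,0.24,0],0.4],[[0.0204,0.245,0],0.45],[[0.0204,0.245,0],0.5],[[0.0204,0.245,0],0.515],[[0.0204,0.245,0.04],0.515],[[0.0204,0.245,0.08],0.515],[[0.0204,0.245,0.12],0.515],[[0.0204,0.245,0.13],0.515],[[0.0204,0.245,0.13],0.515],[[0.0204,0.245,0.13],0.515]]}}

```text
clock: 37.67
tool_pos: [0.5956, 0.0947, 0.2009]
eef_rot: [0.556, 0.831, 0.0, -0.0]
contact_force: [0.3, -0.8, -2.0]
opening: 0.239
```

Run:
```python
from go import *
save('scene','s26.png',(270,160,390,320),4.5)
go((.595,.0942,.172,.39+np.pi/2))
print((np.array(w2p('scene',[.595,.0942,.063])[::-1])-[270,160])*4.5)
```

```text
t37.7 pos [596.3  95.1 202. ] psi 1.961 q7 -0.32 q [ 0.08  0.78 -0.56  1.68  0.53  0.83 -0.32] open mm 21.9 F [-0.7  0.7 -2. ] tilt [0.002  0.0009]
row [-0.0004, -0.0021, 0.04] 0.0002 rows>= 0.7
[288.04405606 570.95019568]
```

View pics/s26.png

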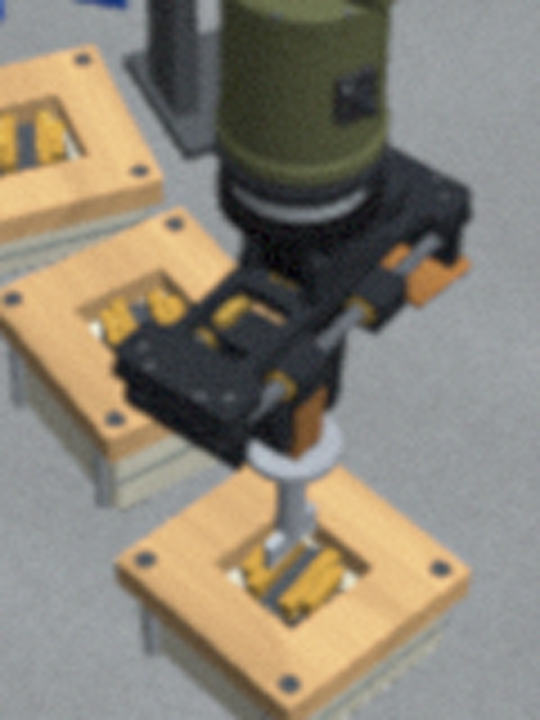

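The blade is parallel to slot B, with the same picture offset as at C. Inserting.

{"fn": "jog_arm", "kwargs": {"rows": [[[0,-0.002,0.006],0],[[0,-0.002,0.012],0],[[0,-0.002,0.018],0],[[0,-0.002,0.022],0],[[0,-0.002,0.026],0],[[0,-0.002,0.03],0],[[0,-0.002,0.034],0],[[0,-0.002,0.038],0],[[0,-0.002,0.039],0],[[0,-0.002,0.039],0]]}}

```text
clock: 38.55
tool_pos: [0.5939, 0.0941, 0.1712]
eef_rot: [0.557, 0.831, -0.0, -0.0]
contact_force: [-0.8, -0.5, -2.5]
opening: 0.244
```

Run:
```python
from go import *
save('scene','s27.png',(270,160,390,320),4.5)
go((.595,.0942,.172,.39+np.pi/2));print(get_state()['moment'])
```

```text
t38.6 pos [594.   94.1 171.4] psi 1.961 q7 -0.35 q [ 0.06  0.82 -0.53  1.71  0.56  0.77 -0.35] open mm 21.2 F [ 0.  -0.7 -1.7] tilt [-0.0002 -0.0001]
row [-0.0004, 0.0012, -0.0008] 0.0 rows>= 0.0
[-0.04364323 -0.13222583 -0.00476162]
```

View pics/s27.png

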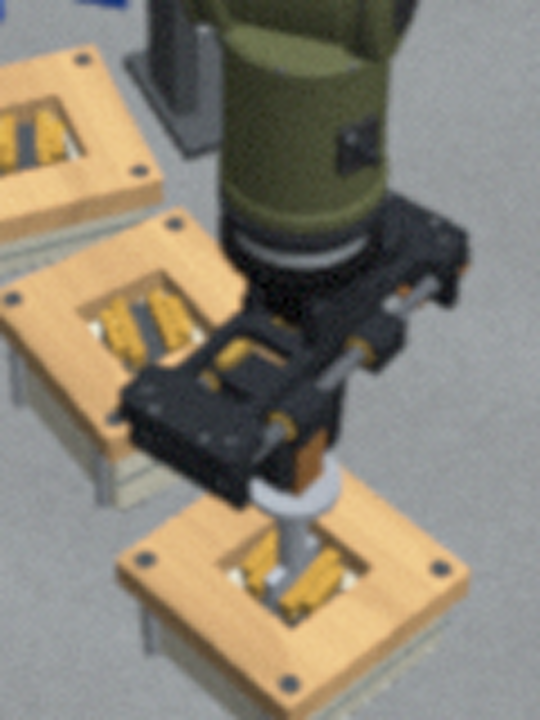

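{"fn": "jog_arm", "kwargs": {"rows": [[[0,0.001,0],-0.02],[[0,0.001,0],-0.06],[[0,0.001,0],-0.1],[[0,0.001,0],-0.14],[[0,0.001,0],-0.18],[[0,0.001,0],-0.22],[[0,0.001,0],-0.26],[[0,0.001,0],-0.3],[[0,0.001,0],-0.34],[[0,0.001,0],-0.38],[[0,0.001,0],-0.42],[[0,0.001,0],-0.46],[[0,0.001,0],-0.5],[[0,0.001,0],-0.53],[[0,0.001,0],-0.56],[[0,0.001,0],-0.59],[[0,0.001,0],-0.61],[[0,0.001,0],-0.63],[[0,0.001,0],-0.65],[[0,0.001,0],-0.65]]}}

```text
clock: 40.27
tool_pos: [0.5936, 0.0956, 0.1717]
eef_rot: [-0.06, 0.998, 0.001, -0.001]
contact_force: [-2.4, 3.2, -0.0]
opening: 0.247
```

{"fn": "jog_arm", "kwargs": {"rows": [[[0,0,0],-0.015],[[0,0,0],-0.03],[[0,0,0],-0.045],[[0,0,0],-0.055],[[0,0,0],-0.055],[[0,0,0],-0.055]]}}

```text
clock: 40.77
tool_pos: [0.5937, 0.0957, 0.1717]
eef_rot: [-0.113, 0.994, 0.001, -0.001]
contact_force: [-4.6, 2.6, -0.1]
opening: 0.25
```

Run:
```python
from go import *
save('scene','s28.png',(270,160,390,320),4.5)
go();print(get_state()['moment'])
```

```text
t40.8 pos [593.7  95.7 171.8] psi -2.914 q7 0.81 q [ 0.23  0.92 -0.89  1.7   0.85  0.96  0.81] open mm 21.9 F [-4.5  3.4  0.6] tilt [-0.002   0.0021]
[ 0.97428488  1.22276963 -0.5882072 ]
```

View pics/s28.png

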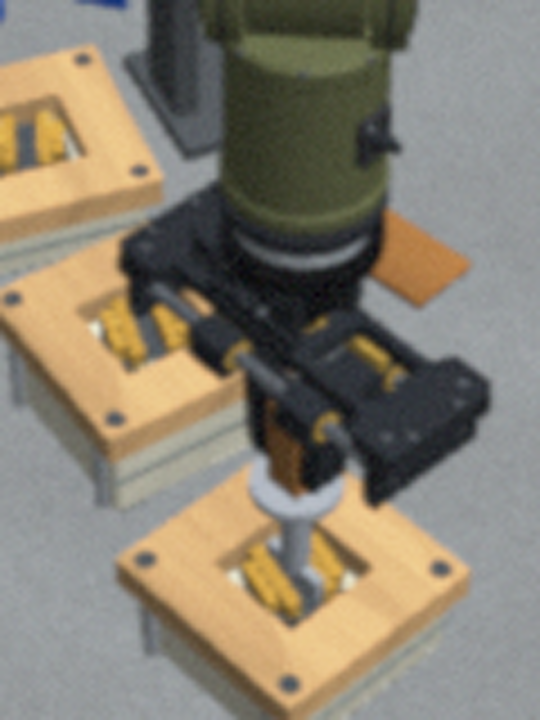

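Mz is -0.59 N m, so screw B is at its stop. Backing off, lifting out and checking all three screws from above.

{"fn": "jog_arm", "kwargs": {"rows": [[[0,0,0],0.04],[[0,0,0],0.08],[[0,0,0],0.11],[[0,0,0],0.11],[[0,0,-0.01],0.11],[[0,0,-0.025],0.11],[[0,0,-0.05],0.11],[[0,0,-0.09],0.11],[[0,0,-0.13],0.11],[[0,0,-0.17],0.11],[[0,0,-0.175],0.11],[[0,0,-0.175],0.11]]}}

```text
clock: 41.82
tool_pos: [0.5959, 0.0951, 0.3057]
eef_rot: [-0.005, 1.0, 0.001, 0.003]
contact_force: [-0.6, -0.7, -3.6]
opening: 0.249
```

Run:
```python
from go import *
save('scene','s29.png',(220,60,560,460),1.9)
s,M=pose();psi=np.arctan2(M[1,0],M[0,0])%(2*np.pi);p=s['tool_pos'];print(psi,p,s['q'])
A=np.array([[np.cos(psi),np.sin(psi)],[np.sin(psi),-np.cos(psi)]])
for t in((.48,-.20),(.320,-.3005)):
  print((A.T@(np.array(t)-p[:2]))/.75,-(1.65-psi)/2)
```

```text
3.1510615806380504 [0.59494185 0.09417086 0.30348924] [ 0.26024937  0.750188   -0.94211585  1.56461505  0.64599786  1.16233097
  0.76194481]
[ 0.15696286 -0.39075909] 0.7505307903190253
[ 0.37155544 -0.52273307] 0.7505307903190253
```

View pics/s29.png

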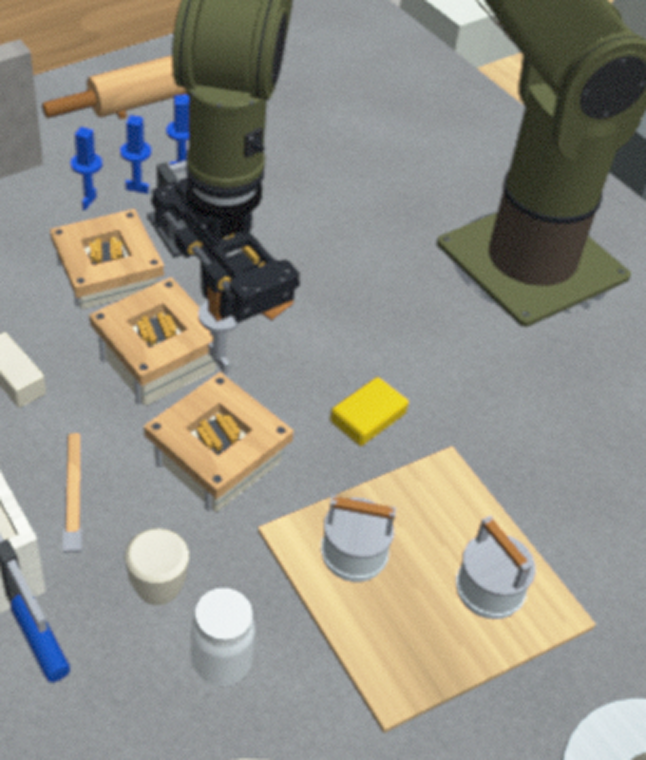

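All three slots now lie crosswise and both pots stand on the board undisturbed. I'll carry the key back to the hanger's -x side.

{"fn": "jog_arm", "kwargs": {"rows": [[[0.01,-0.014,0],0.03],[[0.03,-0.042,0],0.08],[[0.055,-0.077,0],0.13],[[0.08,-0.113,0],0.18],[[0.105,-0.148,0],0.23],[[0.13,-0.183,0],0.28],[[0.155,-0.218,0],0.33],[[0.18,-0.253,0],0.38],[[0.205,-0.288,0],0.43],[[0.23,-0.324,0],0.48],[[0.255,-0.359,0],0.53],[[0.28,-0.394,0],0.58],[[0.305,-0.429,0],0.63],[[0.33,-0.464,0],0.68],[[0.35,-0.493,0],0.72],[[0.365,-0.514,0],0.75],[[0.3715,-0.523,0],0.76],[[0.3715,-0.523,0],0.76],[[0.3715,-0.523,0],0.76]]}}

```text
clock: 43.45
tool_pos: [0.3199, -0.2995, 0.3022]
eef_rot: [0.685, 0.729, 0.0, -0.001]
contact_force: [0.1, -0.3, -2.9]
opening: 0.249
```

Run:
```python
from go import *
save('scene','s30.png',(270,30,430,200),4)
save('top','t30.png',(380,250,560,400),4)
go((.320,-.3005,.182,None),(.4075,-.306,.182,None))
p=get_state()['tool_pos']
for dz in(-.0386,-.1176):print(np.round((np.array(w2p('scene',p+[0,0,dz])[::-1])-[270,30])*4,1))
```

```text
t43.5 pos [ 320.7 -298.9  302.6] psi 1.635 q7 0.3 q [ 1.08  0.44 -0.63  2.03  0.36  0.78  0.3 ] open mm 21.5 F [-0.8  0.  -2.4] tilt [0.0005 0.0011]
row [-0.0021, -0.0011, 0.1608] -0.0 rows>= 2.9
row [-0.0169, 0.1148, 0.1608] -0.0 rows>= 2.1
[325.5 265.1]
[320.8 364.2]
```

View pics/s30.png

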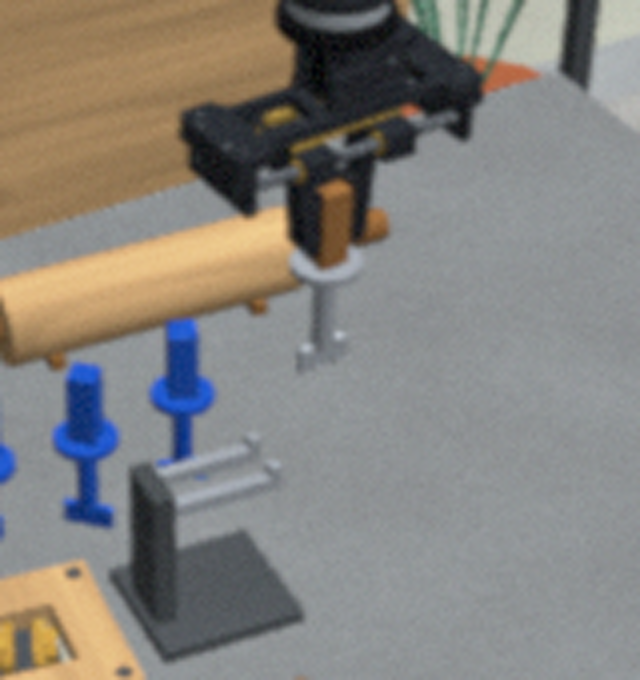

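View pics/t30.png

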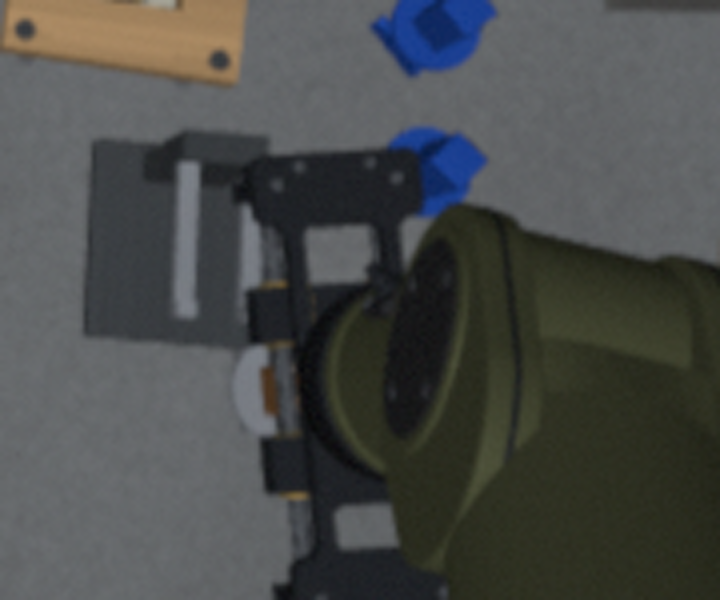

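The key is unchanged in the grip (predicted collar (325,265), seen at (326,265)). Lowering to the approach height, then moving in between the prongs.

{"fn": "jog_arm", "kwargs": {"rows": [[[-0.001,-0.001,0.03],0],[[-0.002,-0.001,0.08],0],[[-0.002,-0.001,0.12],0],[[-0.002,-0.001,0.15],0],[[-0.002,-0.001,0.16],0],[[-0.002,-0.001,0.16],0],[[-0.002,-0.001,0.16],0],[[-0.004,0.012,0.16],0],[[-0.006,0.028,0.16],0],[[-0.008,0.045,0.16],0],[[-0.01,0.062,0.16],0],[[-0.012,0.08,0.16],0],[[-0.014,0.097,0.16],0],[[-0.016,0.11,0.16],0],[[-0.0168,0.115,0.16],0],[[-0.0168,0.115,0.16],0],[[-0.0168,0.115,0.16],0]]}}

```text
clock: 44.97
tool_pos: [0.4062, -0.3079, 0.1831]
eef_rot: [0.686, 0.728, -0.0, -0.0]
contact_force: [0.1, 1.2, -2.6]
opening: 0.244
```

Run:
```python
from go import *
save('scene','s31.png',(270,60,390,200),5)
save('top','t31.png',(380,250,500,350),6)
go((.4078,-.306,.157,None))
```

```text
t45.1 pos [ 405.6 -307.9  182.9] psi 1.63 q7 0.08 q [ 0.84  0.69 -0.47  1.98  0.54  0.59  0.08] open mm 21.7 F [ 0.3  0.  -2. ] tilt [-0.0012 -0.0001]
row [0.0023, 0.0031, 0.0345] -0.0 rows>= 0.6
```

View pics/s31.png

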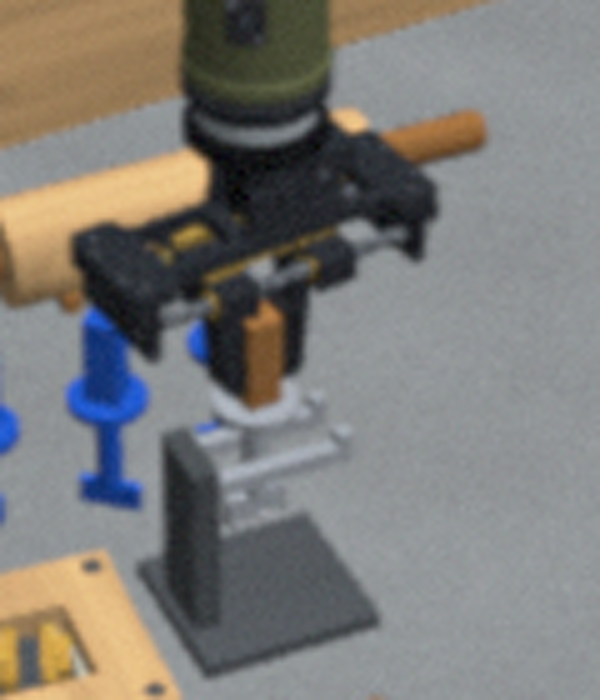

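View pics/t31.png

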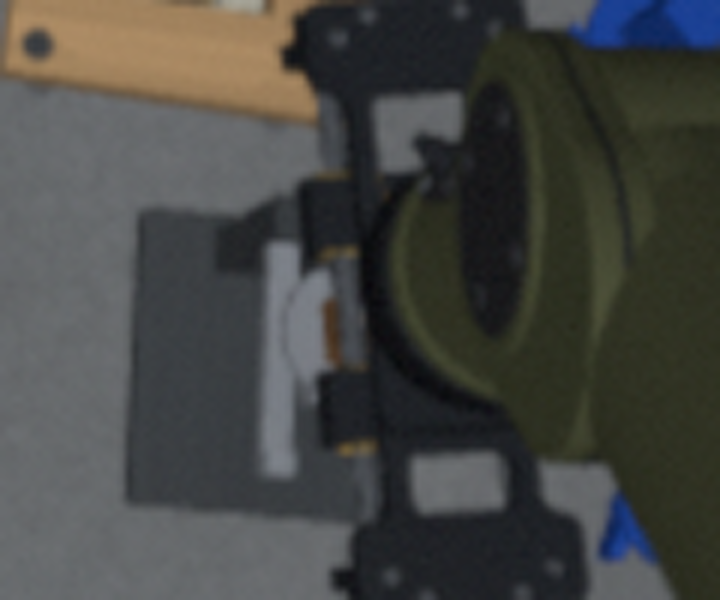

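The shank is between the prongs with the collar above them, the same view as when I took it off. Lowering onto the prongs.

{"fn": "jog_arm", "kwargs": {"rows": [[[0.0015,0.0015,0.005],0],[[0.002,0.003,0.012],0],[[0.002,0.003,0.02],0],[[0.002,0.003,0.026],0],[[0.002,0.003,0.031],0],[[0.002,0.003,0.034],0],[[0.002,0.003,0.036],0],[[0.002,0.003,0.036],0],[[0.002,0.003,0.036],0]]}}

```text
clock: 45.82
tool_pos: [0.4084, -0.3059, 0.1566]
eef_rot: [0.686, 0.728, -0.0, -0.0]
contact_force: [-3.4, 1.0, 8.1]
opening: 0.245
```

Run:
```python
from go import *
save('scene','s32.png',(270,60,390,200),5)
go();print(get_state()['moment'])
```

```text
t45.9 pos [ 408.4 -305.9  156.6] psi 1.631 q7 0.04 q [ 0.81  0.73 -0.42  2.    0.58  0.53  0.04] open mm 21.5 F [-2.5  2.   7.7] tilt [-0.0007 -0.0006]
[0.28634498 0.49211369 0.04457556]
```

View pics/s32.png

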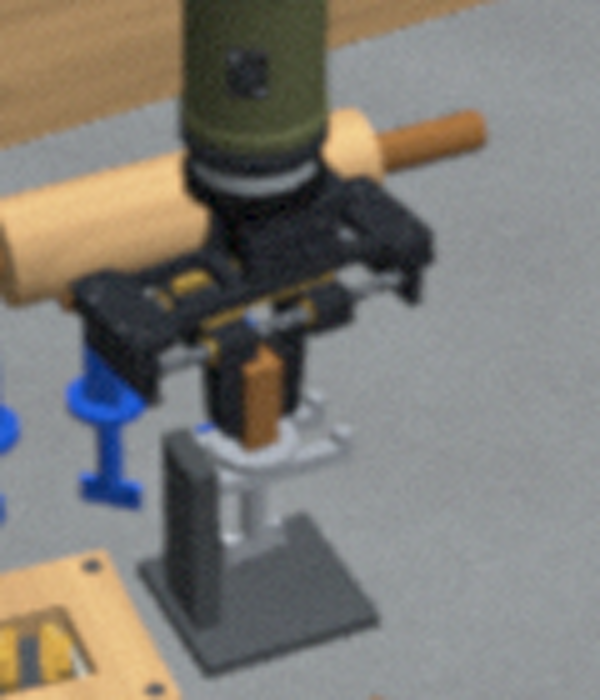

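The collar rests on the prongs: contact force +8 N at TCP height 156.6 mm, the same as the start. Releasing gently and rising.

{"fn": "jog_arm", "kwargs": {"rows": [[[0,0,-0.001],0],[[0,0,-0.001],0],[[0,0,-0.001],0],[[0,0,-0.001],0],[[0,0,-0.001],0],[[0,0,-0.001],0]], "gripper": 50}}

```text
clock: 46.37
tool_pos: [0.4088, -0.3062, 0.1565]
eef_rot: [0.686, 0.728, 0.0, 0.0]
contact_force: [-0.1, -0.6, 0.3]
opening: 0.567
```

{"fn": "jog_arm", "kwargs": {"rows": [[[0,0,-0.02],0],[[0,0,-0.05],0],[[0,0,-0.09],0],[[0,0,-0.14],0],[[0,0,-0.19],0],[[0,0,-0.22],0],[[0,0,-0.22],0],[[0,0,-0.22],0]]}}

```text
clock: 47.03
tool_pos: [0.4091, -0.3065, 0.3225]
eef_rot: [0.686, 0.728, 0.0, 0.001]
contact_force: [-0.8, -0.4, 0.5]
opening: 0.568
```

Run:
```python
from go import *
save('scene','s33.png',(220,60,560,460),1.9)
save('scene','s34.png',(270,60,390,200),5)
save('top','t33.png')
go()
```

```text
t47.2 pos [ 407.8 -305.8  320.1] psi 1.631 q7 0.24 q [ 0.94  0.51 -0.61  1.81  0.35  0.93  0.24] open mm 50.0 F [ 0.3 -0.1 -0.4] tilt [-0.0027  0.0014]
```

View pics/s33.png

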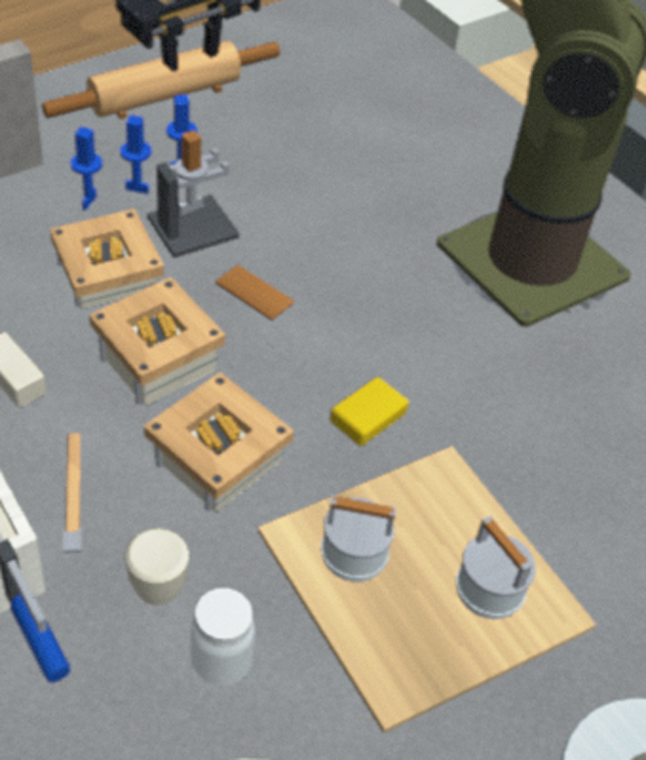

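View pics/s34.png

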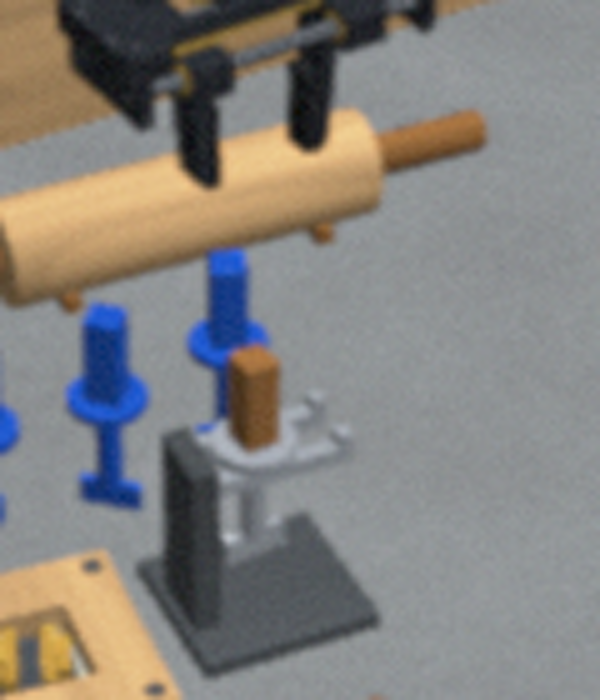

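View pics/t33.png

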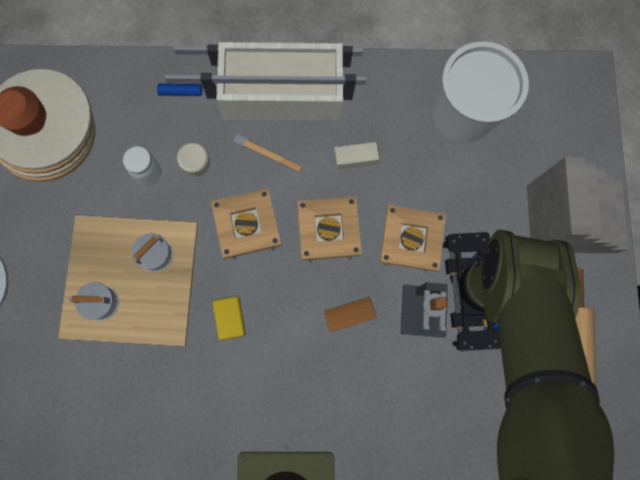

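The key hangs upright and all bystanders look in place. Numeric checks of the screw angles, pots and collar come before handing in.

Run:
```python
from go import *
im=snapshot('top')
cs={'B':((.595,.094),.065,.235),'C':((.583,-.0895),.075,.082),'A':((.566,-.2767),.055,-.153)}
tiles=[]
E_=camera_model('top');K=np.array(E_['mtx']);X=np.array(E_['extrinsics'])
def rect(c,z,y,N,mm):
    g=(np.arange(N)-N/2)*mm;a,b=np.meshgrid(-g,-g)
    wx=c[0]+b*np.cos(y)-a*np.sin(y); wy=c[1]+b*np.sin(y)+a*np.cos(y)
    P=np.stack([wx,wy,np.full_like(wx,z)],-1)-X[:3,3]; P=P@X[:3,:3]
    u=K[0,0]*P[...,0]/-P[...,2]+K[0,2]; v=K[1,1]*-P[...,1]/-P[...,2]+K[1,2]
    return cv2.remap(im,u.astype(np.float32),v.astype(np.float32),cv2.INTER_CUBIC),a,b
for k,(c,H,y) in cs.items():
    t,a,b=rect(c,H-.002,y,260,.00025)
    dark=((t.max(-1)<75)&(np.hypot(a,b)<.016)).astype(np.uint8)
    n,l,st,ce=cv2.connectedComponentsWithStats(dark); i=1+np.argmax(st[1:,4]);q=np.stack([b[l==i],a[l==i]],1)
    w,V=np.linalg.eigh(np.cov((q-q.mean(0)).T)); d=V[:,1]*np.sign(V[1,1])
    print(k,'screw',np.arctan2(d[1],d[0]),np.sqrt(w)*1000,st[1:,4].max()); tiles.append(t)
cv2.imwrite('pics/rect2.png',np.hstack(tiles)[:,:,::-1])
# pots in board frame (lid plane z=.072)
t,a,b=rect((.4746,.3535),.072,-.042,300,.001); cv2.imwrite('pics/rect3.png',cv2.resize(t,None,fx=2,fy=2)[:,:,::-1])
for n in('key','key_collar','hanger_seat','pot_1'):
  for c in('top','scene'):print(n,c,[(np.round(d['pixel'],1).tolist(),round(d['p'],2)) for d in mark_of(n,c)])
cv2.imwrite('pics/t36.png',cv2.resize(im[280:340,400:460],None,fx=12,fy=12,interpolation=cv2.INTER_CUBIC)[:,:,::-1])
```

```text
B screw 1.2748841266786195 [2.56919349 9.14089971] 4514
C screw 1.3045988997799824 [2.58268977 9.08137947] 4521
A screw 1.3091989130460213 [2.43946019 9.1013274 ] 4276
key top [([310.5, 427.5], 0.77), ([331.9, 481.4], 0.35)]
key scene [([160.6, 292.4], 0.88), ([173.4, 323.5], 0.83), ([168.5, 266.9], 0.68), ([145.9, 316.2], 0.49)]
key_collar top [([305.0, 433.0], 0.67), ([332.2, 493.4], 0.47)]
key_collar scene [([138.4, 291.3], 0.87), ([149.1, 266.3], 0.63), ([129.7, 315.6], 0.57)]
hanger_seat top [([307.4, 437.8], 0.71)]
hanger_seat scene [([150.5, 317.6], 0.61)]
pot_1 top [([254.6, 155.1], 0.97), ([301.5, 104.0], 0.89)]
pot_1 scene [([369.9, 480.1], 0.74), ([353.2, 403.9], 0.64)]
```

View pics/rect2.png

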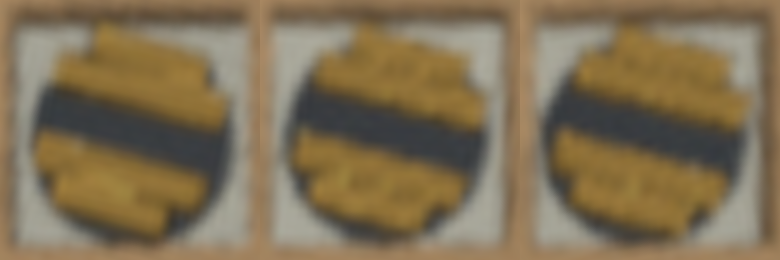

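View pics/rect3.png

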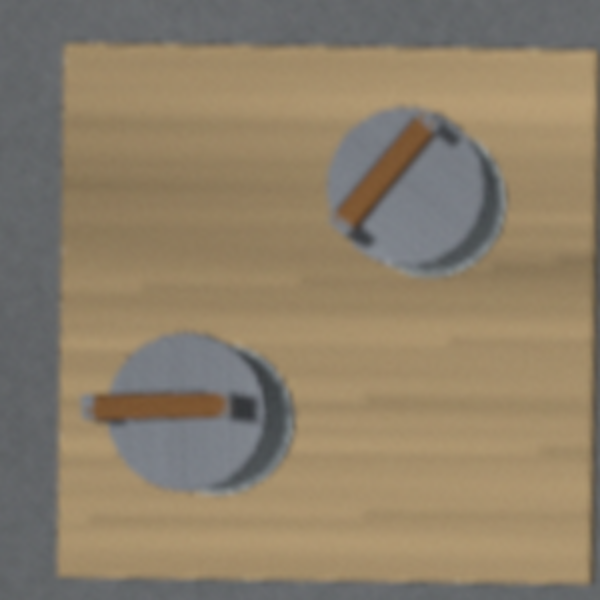

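View pics/t36.png

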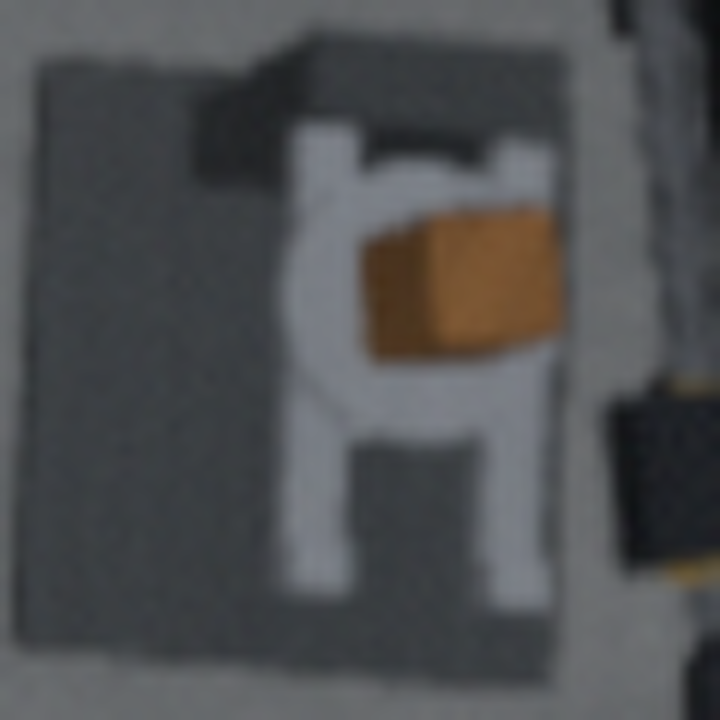

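Run:
```python
from h import *
print(get_state()['clock'],workorder.finish_job())
```

```text
the job is handed in; nothing more can be done
47.6333 None
```

The job is handed in at about 48 s of the 210 s allowed. `finish_job` gives no verdict, so the results below come from my own camera and force checks.

- **Pots:** Only two pots were present, on moulds A and C. I moved both by their handles to the board. In the last top view they stand upright with their centres roughly 55 to 65 mm off the board's centre along each side (limit 107 mm). I saw no pot knocked aside.
- **Screws:** I turned all three with the brown-handled key until the wrist moment rose at the stop (0.57 to 0.83 N m). The last top view reads A 1.31, B 1.27 and C 1.30 rad, against the 1.15 needed.
- **Key:** It hangs upright on both prongs. When I lowered it, the tool height matched the starting height (156.6 mm). The collar measures within about 5 mm sideways of the seat; the calibration is good to about 2 mm.
- **Everything else:** The bystanders and the blue look-alikes look unmoved in the last pictures. The fingers stayed about 40 mm above the moulds while turning the screws, and the gripper ended open and clear of everything.

**Disagreements:** The networks' marks scattered by a few pixels and sometimes named the blue keys as the key. For the key and screws I used my own crops and geometry instead.

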